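# Open the double-latched electrode box

### The arm

A 7-joint arm with a two-finger parallel gripper is mounted at the origin on the work surface. World frame = base frame: x ahead of the robot, y to its left, z up, the work surface at z = 0. Lengths are in m, angles in rad, forces in N, time in s.
With the tool pointing down it reaches from about 0.4 to 0.925 m from the base axis. Payload 5.6 kg.
Tool frame: the origin (TCP) lies midway between the tips of the shut fingers; the grasp point (between the pads) lies 19 mm behind it; z points along the fingers, x is the direction in which the jaws open and shut, and the axes are right-handed (so a half turn about z gives the same grasp; the last joint's range is limited). The gripper opens to 85 mm and grips with 20 to 120 N. Pads are 22 mm wide; open, the fingers measure 114 mm over their backs; the gripper's body (76 mm by 85 mm) begins 54 mm behind the grasp point. The pads swing forward as they close: fully open they stand 13 mm farther back than shut.
Start: joints at [1.203, 0.468, -0.012, 1.603, 0.006, 1.071, -0.056], TCP at [0.207, -0.616, 0.231] pointing down, gripper open.
Joint ranges: [-2.53, 2.53], [-0.31, 2.02], [-1.57, 1.55], [0.28, 2.44], [-1.29, 4.43], [0.15, 1.84], [-2.92, 2.92]. Speed limits (rad/s): [2.57, 2.57, 3.14, 3.14, 3.14, 3.14, 3.14].

### API

Orientations are given as [roll, pitch, yaw] about the fixed x, y, z axes, in that order (R = Rz(yaw) Ry(pitch) Rx(roll)).
In Python, from cell import env gives the robot as it stands. The module is installed in compiled form; this text tells all that it offers.
- The arm moves only by the tool drive_tool, never from a script. Its argument "deltas" is a list of rows, each an object of numbers: "dx", "dy", "dz": the shift along the tool's x, y, z in cm; "spin": the turn about the tool's z in rad; "hand": the finger opening in cm, from 0 to 8.54. A call has 1 to 8 rows; each row is the pose to reach, as a shift and turn from the pose commanded when the call began, along the tool's axes at that moment; what a row does not reach only later rows make up. A row lasts 1/8 s, in which the tool goes at most 62.5 mm and 10.7 degrees, less where a joint would pass 70% of its speed; a pose out of reach is approached as far as the arm can. A call with a gripper value outside its range is refused whole. The fingers move at their own pace and stop on an object; "force" is the grip in N (left out, the last holds). Time passes only in rows, so rows that repeat a pose let the fingers close. It gives the time, the measured TCP pose, the force and the opening at its end, in the units of the state.
- env.observe(): the state, without advancing time (a new reading comes with each control period).
- env.snapshot(name): name is "scene" or "top" or "wrist"; returns (picture, depth): 420x560x3 uint8, red, green, blue; 420x560 float32, m along the optical axis (not along the pixel's ray), 0 where there is no reading.
- env.camera_model(name): a dict with "K" (3x3 intrinsics, pixels), "k1" (the pictures are not rectified: a ray, as slopes to the right and down, at radius r is drawn at 1 + k1 r^2 times it, then the intrinsics apply), "cam_to_world" (4x4, takes a point from camera to world coordinates); the wrist camera has in their place "mount" (4x4, takes a point from camera to tool coordinates, whose origin is the TCP and whose axes are the tool frame's). Camera axes: x right, y down, z forward; pixel columns grow to the right and rows downward; lengths in m; the calibration is good to about 2 mm. A picture is of the moment at which its call begins: read the wrist's pose just before it. camera_model takes no time and is no camera call.
- env.finish_job(): hands the job in, once; it reports no verdict.
Trained networks look in the newest picture that a camera, given by its name, has taken for a name from the list of things; names that differ only in an ending like _2 or _b are one class to them, and where a whole thing is asked for, a point or a joint stands for the part that bears it (a point fixed in the world has none). Each returns a list of dicts, best first, with "conf" (0 to 1); they miss things now and then, are a little off and sometimes report something else, mostly with a low value. They report only what shows in the picture. A call takes as long as a camera call. They do not tell look-alikes from the thing itself.
- env.recognise(thing, camera): "box" ([left, top, right, bottom] in pixels, round what is visible of it).
The state is a dict: "t": time; "joint_positions": joint angles; "dq": joint speeds; "joint_efforts": joint torques, N m; "tcp_pos": TCP position; "eef_rot": TCP orientation; "force": force on the tool from outside, world axes, zero at the start; "wrist_torque": the same for the moment, N m; "finger_gap": finger opening in m.
Only numpy, scipy, OpenCV 4.12 (cv2) and the standard library are available. Lean on these libraries where they do the work, as an engineer would, in place of code of your own. Each camera call takes 0.05 s, during which the arm holds its last target. There are 200 camera calls.

### The job

Open the steel electrode box on the welding bench: draw its slide bolt clear of the lid, raise the lid slightly by its front lip, feel under the lip for the hidden safety catch, push it aside and swing the lid up until it stands open by itself at 60 degrees or more. Go gently: do not pinch, pry or force the lid, the box or the catch with more than about 25 N, and leave the other things on the bench where they lie.

Things in the scene. Friction and masses are not known exactly. Their poses are not given: they have to be found in the camera images.
- case: Fixed grey sheet-steel electrode box, 200 deep (x) by 320 wide (y) by 112 mm high, hinged lid on top. All directions in these notes are in its frame: x from the front (lip, nearest the robot) to the hinge at the back, y along the lip to the left, z up. Origin on the bench, 85 mm behind the front wall's outer face, mid-width. The space below and before the lip is open.
- lid_lip (a point): Middle of the lid's lip: bottom front edge of the hem. Shut, it is at x = -124, z = 88 mm in the box's frame. Moves with the lid. A fingertip on a tool tilted about 45 degrees (pointing forward and down) can reach in under it from the front and raise it.
- lid_hinge (a point): Middle of the hinge line at the top back of the box (x = 110 mm, z = 112 mm in the box's frame); the hinge axis runs along y.
- lid (a joint): Opening angle of the lid, rad: 0 shut, about 0.065 stopped by the catch, 1.6 fully open. The hinge is stiff: the lid stays where it is left; raising it takes 6 to 10 N at the lip. To free it push the paddle left (+y): 2 to 3 N to start, 3 to 6 N at the end, about 19 mm in all; hard stop about 8 mm farther. It springs back, so hold it aside until the lip is over 20 mm above shut.
- bolt (a joint): Travel of the slide bolt, m: near 0 (0 to 0.006) locked over the lid's left edge, free of the lid from 0.018, end stop at 0.035. It slides in the box's +y direction (to the left, away from the lid), with about 3 N of friction, and stays where it is left.
- bolt_knob (a point): Top centre of the bolt's upright round steel knob, 14 mm across, 36 mm tall, on the flat bolt (bolt's top at z = 124.5 mm, knob's top 160.5 mm), on a bracket beside the box's left end, 33 mm left of the left wall when locked. Two low staples reach z = 129 mm; free space on the knob's lid side above z = 130 mm. Moves with the bolt.
- hammer: Hammer lying flat along x on the bench, right of the box; bystander, leave alone. Origin at its underside. It and the brush may swap places.
- brush: Hand brush lying on the bench to the right of the box; bystander, leave alone. Origin at its underside.
- offcut: Offcut of steel angle, 140 by 50 by 50 mm, lying on the bench to the left of the box; bystander, leave alone. Origin at its underside.
- front_wall (a point): Middle of the front wall's top outer edge (x = -85, y = 0, z = 112 mm). The grey lid (0.6 kg, 234 by 324 mm, top at z = 115 mm shut) overhangs this wall by 39 mm and is folded down there into a 24 mm deep hem, the lip; at the hem's foot it is folded back 10 mm towards the box as a 3 mm thick flange.
- catch_zone (a point): Middle of the zone where the hidden catch may be (x = -93, y = 0, z = 78 mm). A plain steel sprung catch under the overhang, between wall and hem, swings about an upright pin at x = -93; the pin is anywhere from y = -35 to +35 mm, not measured: feel for it. Its nose, high inside the lip, stops the flange once the lip has risen 15 mm. Lip pressed up hard against the nose, the catch binds.
- catch_front (a point): Mid-zone point at a depth where a fingertip meets the paddle (x = -110, y = 0, z = 75 mm). The catch's paddle, 5 mm thick, slants from the pin forward and right (-y), its end at x = -118 mm, 16 mm right of the pin, from z = 64 up to 86 mm (up to 104 mm within 19 mm of the pin). Sweep a fingertip to the left (+y) under the lip to meet it.
There are look-alikes about, which are no part of the job. Several things look just like the part that bears bolt: the one meant starts farthest to the robot's right.

How it is judged:
By the outcome, as a careful person would: the job done as asked, in the order asked, and still so for the second after the job is handed in, with the robot touching nothing.
It also fails if it takes over 67 s, if anything falls off the work surface, if the arm or the gripper's body presses on something with over 40 N, if the wrist force passes 120 N, or if a joint passes its speed limit or range.

## Working session

There is one attempt and no reset: what is moved stays moved. The work goes in short steps, Python scripts to look and compute and a tool call to move; the robot and the scene stay as the last step left them, time stands still between calls to the robot, and variables do not carry over. Pictures are saved under pics/ and viewed, about 8 in all and at most 12, crops included, and the job is handed in when it is done.

Besides the shell and the picture viewer there is one more tool, called by a JSON object that holds its "name" and its "arguments". drive_tool: Moves the arm, as the interface text tells. Its arguments: {"type":"object","properties":{"deltas":{"type":"array"},"force":{"type":"number"}},"required":["deltas"]}

```bash
mkdir -p pics; cat > h.py <<'E'
import numpy as np, cv2
from cell import env
from scipy.spatial.transform import Rotation as R
def cloud(name,d):
    m=env.camera_model(name); K=np.array(m["K"]); h,w=d.shape
    u,v=np.meshgrid(np.arange(w),np.arange(h))
    x=(u-K[0,2])/K[0,0]; y=(v-K[1,2])/K[1,1]
    xx,yy=x.copy(),y.copy()
    for _ in range(8):
        s=1+m["k1"]*(xx**2+yy**2); xx,yy=x/s,y/s
    P=np.stack([xx*d,yy*d,d],-1)
    T=np.array(m["cam_to_world"]) if "cam_to_world" in m else tool()@np.array(m["mount"])
    return P@T[:3,:3].T+T[:3,3]
def tool():
    o=env.observe(); T=np.eye(4); T[:3,:3]=R.from_euler('xyz',o["eef_rot"]).as_matrix(); T[:3,3]=o["tcp_pos"]; return T
E
python3 - <<'E'
from h import *
print(env.observe())
for c in ("scene","top"):
    p,d=env.snapshot(c); cv2.imwrite(f"pics/{c}0.png",p[:,:,::-1]); np.save(f"{c}0.npy",d)
    C=cloud(c,d); np.save(f"{c}c.npy",C)
    for t in ("case","bolt","bolt_knob","lid_lip","lid","hammer","brush","offcut"):
        try:
            for r in env.recognise(t,c)[:5]:
                b=np.array(r["box"]);u,v=int((b[0]+b[2])/2),int((b[1]+b[3])/2)
                print(c,t,b.round(),round(r["conf"],2),C[v,u].round(3))
        except Exception as e: print(c,t,e)
E
```

```text
{'t': 0.0, 'joint_positions': array([ 1.20300105,  0.46837811, -0.0116066 ,  1.60365062,  0.00600733,
        1.07138234, -0.05631405]), 'dq': array([-2.09715452e-03, -1.52052031e-03,  1.60325503e-03, -3.40975068e-04,
        4.91911729e-04,  5.33034217e-05, -7.31722769e-04]), 'joint_efforts': array([-5.98773149e-04, -5.32387376e+01,  2.13200116e-02, -2.51310414e+01,
        1.14986126e-02,  7.76204222e-03,  1.21476188e-05]), 'tcp_pos': array([ 0.20717869, -0.61550038,  0.23032655]), 'eef_rot': array([ 3.14146342e+00,  1.77930515e-03, -1.24607215e+00]), 'force': array([-0.95439562,  0.49564914, -0.166532  ]), 'wrist_torque': array([-0.07661109, -0.05794503, -0.04190867]), 'finger_gap': 0.0854947057757764}
scene case [208. 188. 323. 283.] 0.7 [ 0.739 -0.023  0.117]
scene bolt [344. 239. 373. 262.] 0.66 [0.722 0.272 0.133]
scene bolt [208. 189. 323. 282.] 0.61 [ 0.739 -0.023  0.117]
scene bolt [356. 204. 379. 211.] 0.55 [0.511 0.265 0.133]
scene bolt_knob [340. 243. 371. 260.] 0.67 [0.724 0.264 0.128]
scene bolt_knob [370. 179. 395. 191.] 0.61 [0.18  0.293 0.004]
scene bolt_knob [314. 
[... 723 characters left out ...]
. 230.] 0.46 [ 0.666 -0.039  0.118]
top bolt_knob [210. 203. 234. 210.] 0.71 [0.621 0.151 0.14 ]
top bolt_knob [168. 244. 196. 251.] 0.6 [0.508 0.264 0.16 ]
top bolt_knob [160. 293. 191. 304.] 0.58 [0.37  0.292 0.12 ]
top bolt_knob [171. 173. 199. 179.] 0.56 [0.719 0.255 0.129]
top bolt_knob [234. 147. 348. 232.] 0.27 [ 0.666 -0.05   0.115]
top lid_lip [232. 151. 347. 234.] 0.63 [ 0.656 -0.044  0.12 ]
top lid [230. 147. 349. 234.] 0.91 [ 0.663 -0.044  0.115]
top hammer [429. 199. 459. 280.] 0.55 [ 0.505 -0.514  0.02 ]
top brush [405. 209. 422. 274.] 0.7 [ 0.504 -0.417  0.022]
top brush [228. 147. 347. 234.] 0.33 [ 0.663 -0.039  0.115]
top offcut [111. 224. 149. 271.] 0.86 [0.537 0.457 0.01 ]
```

```bash
python3 - <<'E'
import numpy as np,cv2
p=cv2.imread("pics/top0.png")[130:320,90:370]; cv2.imwrite("pics/topc.png",cv2.resize(p,None,fx=2.8,fy=2.8,interpolation=cv2.INTER_CUBIC))
p=cv2.imread("pics/scene0.png")[150:300,180:450]; cv2.imwrite("pics/scenec.png",cv2.resize(p,None,fx=2.9,fy=2.9,interpolation=cv2.INTER_CUBIC))
for c in ("top","scene"):
    C=np.load(c+"c.npy").reshape(-1,3)
    m=(abs(C[:,2]-.115)<.006)&(C[:,1]<.14)&(C[:,1]>-.25)&(C[:,0]>.45)&(C[:,0]<.9)
    q=C[m]; r=cv2.minAreaRect((q[:,:2]*1000).astype(np.float32)); print(c,r,cv2.boxPoints(r).round(),np.median(q[:,2]))
    k=C[(C[:,2]>.14)&(C[:,2]<.17)&(C[:,1]>.08)&(C[:,0]>.3)&(C[:,1]<.4)]; print(k[np.argsort(k[:,0])].round(3).tolist())
E
```

```text
top ((669.3929443359375, -35.6988525390625), (346.2091064453125, 246.2899932861328), 87.07376861572266) [[ 538. -202.]
 [ 784. -215.]
 [ 801.  131.]
 [ 555.  143.]] 0.1153730050859989
[[0.362, 0.301, 0.157], [0.362, 0.3, 0.151], [0.362, 0.299, 0.144], [0.364, 0.299, 0.165], [0.364, 0.296, 0.157], [0.364, 0.298, 0.159], [0.364, 0.303, 0.163], [0.364, 0.296, 0.142], [0.365, 0.307, 0.157], [0.367, 0.297, 0.165], [0.367, 0.295, 0.158], [0.367, 0.301, 0.168], [0.367, 0.3, 0.161], [0.367, 0.294, 0.15], [0.367, 0.306, 0.16], [0.369, 0.293, 0.156], [0.369, 0.295, 0.158], [0.37, 0.298, 0.159], [0.37, 0.3, 0.16], [0.37, 0.305, 0.165], [0.37, 0.303, 0.159], [0.37, 0.293, 0.142], [0.372, 0.295, 0.161], [0.372, 0.298, 0.158], [0.372, 0.301, 0.158], [0.373, 0.295, 0.146], [0.373, 0.304, 0.158], [0.373, 0.306, 0.16], [0.375, 0.297, 0.16], [0.375, 0.302, 0.165], [0.375, 0.3, 0.161], [0.499, 0.264, 0.162], [0.5, 0.267, 0.16], [0.501, 0.263, 0.15], [0.501, 0.261, 0.145], [0.502, 0.261, 0.161], [0.502, 0.266, 0.162], [0.502, 0.269, 0.161], [0.503, 0.265, 0.157], [0.503, 0.261, 0.149], [0.504, 0.259, 0.
[... 3848 characters left out ...]
.716, 0.273, 0.161], [0.717, 0.267, 0.164], [0.718, 0.27, 0.162], [0.719, 0.268, 0.162], [0.719, 0.275, 0.157], [0.72, 0.265, 0.162], [0.72, 0.268, 0.159], [0.72, 0.274, 0.161], [0.72, 0.27, 0.147], [0.72, 0.261, 0.144], [0.72, 0.267, 0.146], [0.721, 0.262, 0.162], [0.721, 0.273, 0.149], [0.721, 0.263, 0.154], [0.721, 0.265, 0.16], [0.722, 0.267, 0.152], [0.722, 0.263, 0.159], [0.722, 0.274, 0.142], [0.723, 0.271, 0.163], [0.723, 0.269, 0.154], [0.723, 0.264, 0.152], [0.723, 0.273, 0.147], [0.723, 0.272, 0.155], [0.724, 0.271, 0.143], [0.724, 0.271, 0.147], [0.725, 0.272, 0.161], [0.725, 0.266, 0.159], [0.725, 0.268, 0.147], [0.726, 0.264, 0.15], [0.726, 0.265, 0.147], [0.727, 0.268, 0.145]]
```

View pics/topc.png

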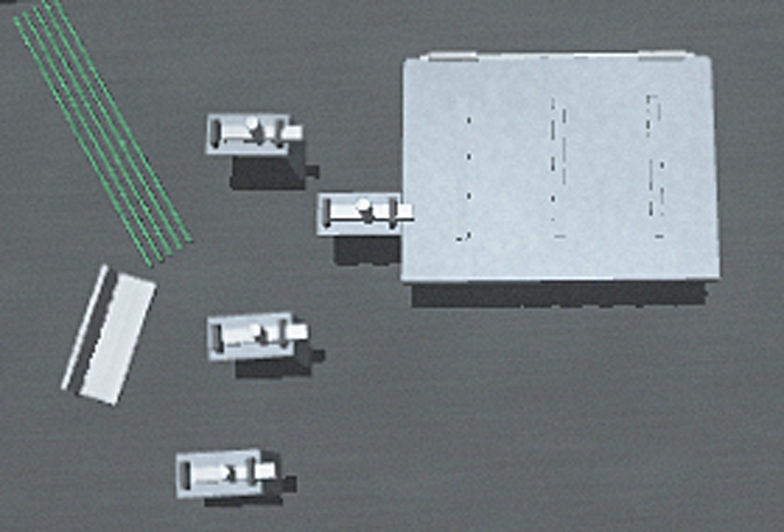

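View pics/scenec.png

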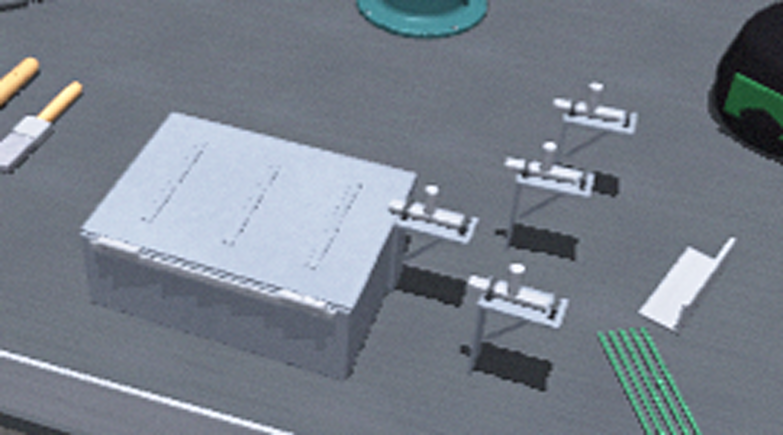

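The top view shows the box at about (402–718, 55–280), with the lip at the bottom, and four identical bolts. Only the one at (365, 212) reaches over the lid, and it's the farthest right, so that's the one to draw: knob at world ≈ (0.629, 0.155). The scene view agrees, and the hammer, brush and offcut are all clear of it. Next I'll refine the box pose.

```bash
cat >> h.py <<'E'
E
python3 - <<'E'
from h import *
for c in ("top","scene"):
    C=np.load(c+"c.npy").reshape(-1,3)
    q=C[(abs(C[:,2]-.116)<.006)&(C[:,1]<.14)&(C[:,1]>-.25)&(C[:,0]>.45)&(C[:,0]<.9)]
    def edges(yaw):
        a=np.array([np.cos(yaw),np.sin(yaw)]); b=np.array([-a[1],a[0]])
        X=q[:,:2]@a; Y=q[:,:2]@b; out=[]
        for A,B,s,lim in((X,Y,-1,(-.18,.08)),(X,Y,1,(-.18,.08)),(Y,X,-1,(.58,.76)),(Y,X,1,(.68,.76))):
            bins=np.arange(lim[0],lim[1],.012); e=[]
            for l in bins:
                z=A[(B>=l)&(B<l+.012)]
                if len(z)>3:e.append(s*np.max(s*z))
            out.append((np.median(e),np.polyfit(bins[:len(e)],e,1)[0]))
        return out
    for y in(-.05,-.04):
        print(c,y,[(round(m,4),round(s,3)) for m,s in edges(y)])
m=env.camera_model("wrist"); print(np.round(m["mount"],3),m["K"])
E
```

```text
top -0.05 [(np.float64(0.5483), np.float64(-0.004)), (np.float64(0.7906), np.float64(0.006)), (np.float64(-0.1736), np.float64(0.003)), (np.float64(0.1493), np.float64(0.017))]
top -0.04 [(np.float64(0.5478), np.float64(0.006)), (np.float64(0.7901), np.float64(0.015)), (np.float64(-0.1805), np.float64(-0.007)), (np.float64(0.1421), np.float64(0.007))]
scene -0.05 [(np.float64(0.5476), np.float64(-0.001)), (np.float64(0.7921), np.float64(0.003)), (np.float64(-0.1712), np.float64(-0.004)), (np.float64(0.1519), np.float64(-0.024))]
scene -0.04 [(np.float64(0.5473), np.float64(0.016)), (np.float64(0.7919), np.float64(0.01)), (np.float64(-0.1778), np.float64(-0.012)), (np.float64(0.1444), np.float64(-0.011))]
[[ 1.     0.     0.002  0.001]
 [-0.001  0.962  0.272 -0.069]
 [-0.002 -0.272  0.962 -0.143]
 [ 0.     0.     0.     1.   ]] [[339.85467163   0.         279.56144154]
 [  0.         339.85467163 207.45389752]
 [  0.           0.           1.        ]]
```

```bash
cat >> h.py <<'E'
YAW=-.05; O=np.array([.6706,-.0446,0]); B=R.from_euler('z',YAW).as_matrix()
def to_box(p): return B.T@(np.asarray(p)-O)
def to_w(p): return B@np.asarray(p)+O
def d(p,T=None):
    "tool delta cm to bring TCP to box point p (m)"
    T=tool() if T is None else T
    return (T[:3,:3].T@(to_w(p)-T[:3,3])*100).round(2)
def st():
    o=env.observe();T=tool();F=B.T@o["force"]
    print("t",round(o["t"],2),"tcp_box mm",(to_box(T[:3,3])*1000).round(1),"tool xyz in box",(B.T@T[:3,:3]).T.round(2).tolist(),"F",F.round(1),"gap",round(o["finger_gap"],3),"q",o["joint_positions"].round(2))
E
python3 - <<'E'
from h import *
st(); print(d([-.0515,.155,.23]),d([-.0515,.155,.14]))
E
```

```text
t 0.9 tcp_box mm [-434.1 -593.9  231.3] tool xyz in box [[0.37, -0.93, 0.0], [-0.93, -0.37, 0.0], [-0.0, -0.0, -1.0]] F [ 0.2 -0.8  0.3] gap 0.085 q [ 1.2   0.47 -0.01  1.6   0.01  1.07 -0.06]
[-55.69 -63.01   0.13] [-55.69 -63.01   9.13]
```

{"name": "drive_tool", "arguments": {"deltas": [{"dx": -5,"dy": -5.6,"spin": -0.18,"hand": 0},{"dx": -9,"dy": -10,"spin": -0.36,"hand": 0},{"dx": -13,"dy": -14.5,"spin": -0.54,"hand": 0},{"dx": -17,"dy": -19,"spin": -0.72,"hand": 0},{"dx": -21,"dy": -23.5,"spin": -0.9,"hand": 0},{"dx": -25,"dy": -28,"spin": -1.08,"hand": 0},{"dx": -29,"dy": -32.5,"spin": -1.196,"hand": 0},{"dx": -29,"dy": -32.5,"spin": -1.196,"hand": 0}]}}

```text
$.deltas[0]: bad value
```

```bash
python3 - <<'E'
from h import *
st(); print(d([-.0515,.155,.23]),d([-.0515,.155,.14]))
E
```

```text
t 0.9 tcp_box mm [-434.1 -593.9  231.3] tool xyz in box [[0.37, -0.93, 0.0], [-0.93, -0.37, 0.0], [-0.0, -0.0, -1.0]] F [ 0.2 -0.8  0.3] gap 0.085 q [ 1.2   0.47 -0.01  1.6   0.01  1.07 -0.06]
[-55.69 -63.01   0.13] [-55.69 -63.01   9.13]
```

{"name": "drive_tool", "arguments": {"deltas": [{"dx": -5,"dy": -5.6,"dz": 0,"spin": -0.18,"hand": 0},{"dx": -9,"dy": -10,"dz": 0,"spin": -0.36,"hand": 0},{"dx": -13,"dy": -14.5,"dz": 0,"spin": -0.54,"hand": 0},{"dx": -17,"dy": -19,"dz": 0,"spin": -0.72,"hand": 0},{"dx": -21,"dy": -23.5,"dz": 0,"spin": -0.9,"hand": 0},{"dx": -25,"dy": -28,"dz": 0,"spin": -1.08,"hand": 0},{"dx": -29,"dy": -32.5,"dz": 0,"spin": -1.196,"hand": 0},{"dx": -29,"dy": -32.5,"dz": 0,"spin": -1.196,"hand": 0}]}}

```text
t: 1.9
tcp_pos: [0.4253, -0.2329, 0.2319]
eef_rot: [-3.141, -0.002, -0.041]
force: [-0.4, -0.0, 0.8]
finger_gap: -0.0002
```

```bash
python3 - <<'E'
from h import *
st(); print(d([-.0515,.155,.23]),d([-.0515,.155,.14]))
E
```

```text
t 1.9 tcp_box mm [-235.6 -200.3  231.9] tool xyz in box [[1.0, 0.01, 0.0], [0.01, -1.0, -0.0], [0.0, 0.0, -1.0]] F [-0.4 -0.1  0.8] gap -0.0 q [ 0.82  0.23 -0.44  1.97  0.11  0.97  0.28]
[ 18.74 -35.36   0.25] [ 18.72 -35.35   9.25]
```

{"name": "drive_tool", "arguments": {"deltas": [{"dx": 3,"dy": -5.4,"dz": 0,"spin": 0,"hand": 0},{"dx": 6,"dy": -10.8,"dz": 0,"spin": 0,"hand": 0},{"dx": 9,"dy": -16.2,"dz": 0,"spin": 0,"hand": 0},{"dx": 12,"dy": -21.6,"dz": 0,"spin": 0,"hand": 0},{"dx": 15,"dy": -27,"dz": 0,"spin": 0,"hand": 0},{"dx": 17.5,"dy": -32,"dz": 0,"spin": 0,"hand": 0},{"dx": 18.6,"dy": -35.4,"dz": 2,"spin": 0,"hand": 0},{"dx": 18.6,"dy": -35.4,"dz": 4,"spin": 0,"hand": 0}]}}

```text
t: 2.9
tcp_pos: [0.6268, 0.1096, 0.1904]
eef_rot: [-3.14, -0.0, -0.047]
force: [-0.3, 0.4, -0.0]
finger_gap: -0.0001
```

```bash
python3 - <<'E'
from h import *
p,dd=env.snapshot("wrist"); cv2.imwrite("pics/w1.png",p[:,:,::-1])
st(); print(d([-.0515,.155,.14]))
C=cloud("wrist",dd).reshape(-1,3); Q=(C-O)@B
k=Q[(Q[:,2]>.15)&(Q[:,2]<.166)&(Q[:,1]>.17)&(Q[:,1]<.25)&(abs(Q[:,0]+.05)<.03)]; print(len(k),k.min(0) if len(k) else 0,k.max(0) if len(k) else 0,np.median(k,0))
E
```

```text
t 2.95 tcp_box mm [-53.3 148.5 187. ] tool xyz in box [[1.0, 0.0, -0.01], [0.0, -1.0, 0.0], [-0.01, -0.0, -1.0]] F [-1.2 -1.5 -1.9] gap 0.0 q [ 0.16  0.55 -0.52  1.65  0.31  1.02 -0.52]
[ 0.2  -0.65  4.7 ]
590 [-0.06068374  0.18611244  0.1500053 ] [-0.04736406  0.19946354  0.15949693] [-0.05400044  0.19293166  0.15683544]
```

View pics/w1.png

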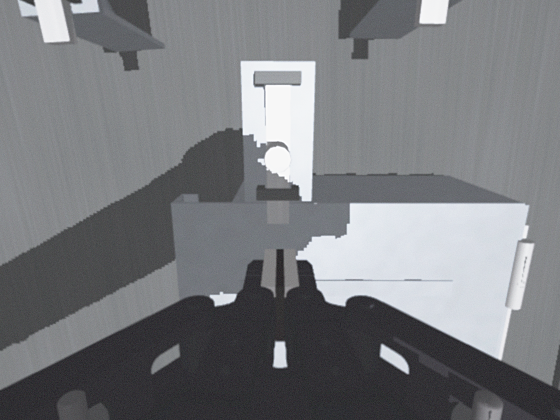

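The wrist view shows the knob at (277, 158), dead ahead of the closed fingertips and above the near staple. Lower beside it and push left.

{"name": "drive_tool", "arguments": {"deltas": [{"dx": -0.05,"dy": 0,"dz": 2.5,"spin": 0,"hand": 0},{"dx": -0.05,"dy": 0,"dz": 4.9,"spin": 0,"hand": 0},{"dx": -0.05,"dy": -1.5,"dz": 4.9,"spin": 0,"hand": 0},{"dx": -0.05,"dy": -2.5,"dz": 4.9,"spin": 0,"hand": 0},{"dx": -0.05,"dy": -3.3,"dz": 4.9,"spin": 0,"hand": 0},{"dx": -0.05,"dy": -4.1,"dz": 4.9,"spin": 0,"hand": 0},{"dx": -0.05,"dy": -4.8,"dz": 4.9,"spin": 0,"hand": 0},{"dx": -0.05,"dy": -5.2,"dz": 4.9,"spin": 0,"hand": 0}]}}

```text
t: 3.95
tcp_pos: [0.6288, 0.1589, 0.1426]
eef_rot: [3.141, -0.001, -0.05]
force: [1.1, -3.3, 1.5]
finger_gap: -0.0002
```

```bash
python3 - <<'E'
from h import *
st()
E
```

```text
t 3.95 tcp_box mm [-51.9 201.2 142.6] tool xyz in box [[1.0, -0.0, 0.0], [-0.0, -1.0, 0.0], [0.0, -0.0, -1.0]] F [ 1.3 -3.2  1.5] gap -0.0 q [ 0.06  0.62 -0.5   1.65  0.35  0.96 -0.62]
```

{"name": "drive_tool", "arguments": {"deltas": [{"dx": 0,"dy": -0.2,"dz": 0,"spin": 0,"hand": 0},{"dx": 0,"dy": -0.2,"dz": 0,"spin": 0,"hand": 0},{"dx": 0,"dy": 2,"dz": 0,"spin": 0,"hand": 0},{"dx": 0,"dy": 4,"dz": -2,"spin": 0,"hand": 0},{"dx": 0,"dy": 5,"dz": -5,"spin": 0,"hand": 0},{"dx": 0,"dy": 5,"dz": -8,"spin": 0,"hand": 0},{"dx": 0,"dy": 5,"dz": -8,"spin": 0,"hand": 0}]}}

```text
t: 4.82
tcp_pos: [0.6271, 0.108, 0.2246]
eef_rot: [-3.14, -0.004, -0.051]
force: [0.8, 0.6, 0.2]
finger_gap: -0.0001
```

```bash
python3 - <<'E'
from h import *
p,dd=env.snapshot("wrist")
st(); C=cloud("wrist",dd).reshape(-1,3); Q=(C-O)@B
k=Q[(Q[:,2]>.15)&(Q[:,2]<.166)&(Q[:,1]>.17)&(Q[:,1]<.27)&(abs(Q[:,0]+.05)<.03)]; print(len(k),k.min(0) if len(k) else 0,k.max(0) if len(k) else 0,np.median(k,0))
b=Q[(Q[:,2]>.118)&(Q[:,2]<.128)&(abs(Q[:,0]+.05)<.012)&(Q[:,1]>.13)]; print("bolt tip y",np.percentile(b[:,1],[0,1,3]))
E
```

```text
t 4.88 tcp_box mm [-52.  150.  222.9] tool xyz in box [[1.0, -0.0, 0.0], [-0.0, -1.0, -0.0], [0.0, 0.0, -1.0]] F [-0.7 -0.9 -0.9] gap -0.0 q [ 0.17  0.52 -0.54  1.62  0.29  1.08 -0.5 ]
449 [-0.0602166   0.212665    0.15620479] [-0.04672972  0.22610168  0.16085735] [-0.05318128  0.21945018  0.15857543]
bolt tip y [0.16598291 0.16636203 0.16782712]
```

The knob has moved 26.5 mm and the bolt tip (y = 166 mm) clears the lid edge (162 mm). `drive_tool` has no tilt axis, so the only documented route to a tilted tool is a pose the arm can only partly reach. I'll test that in free space, well above the bench.

{"name": "drive_tool", "arguments": {"deltas": [{"dx": 0,"dy": 4,"dz": -5,"spin": 0,"hand": 0},{"dx": 0,"dy": 7,"dz": -10,"spin": 0,"hand": 0},{"dx": 0,"dy": 10,"dz": -15.5,"spin": 0,"hand": 0},{"dx": 0,"dy": 12,"dz": -21,"spin": 0,"hand": 0},{"dx": 0,"dy": 14,"dz": -27,"spin": 0,"hand": 0},{"dx": 0,"dy": 15,"dz": -33,"spin": 0,"hand": 0},{"dx": 0,"dy": 15,"dz": -39,"spin": 0,"hand": 0},{"dx": 0,"dy": 15,"dz": -45,"spin": 0,"hand": 0}]}}

```text
t: 5.88
tcp_pos: [0.6173, -0.0422, 0.6159]
eef_rot: [3.138, -0.012, -0.053]
force: [0.8, 0.3, -1.0]
finger_gap: -0.0002
```

```bash
python3 - <<'E'
from h import *
st()
E
```

```text
t 5.88 tcp_box mm [-5.330e+01 -3.000e-01  6.159e+02] tool xyz in box [[1.0, -0.0, 0.01], [-0.0, -1.0, 0.0], [0.01, -0.0, -1.0]] F [ 0.8  0.4 -1. ] gap -0.0 q [ 0.    0.31  0.02  0.99 -0.    1.83 -0.04]
```

{"name": "drive_tool", "arguments": {"deltas": [{"dx": 0,"dy": 0,"dz": -6,"spin": 0,"hand": 0},{"dx": 0,"dy": 0,"dz": -12,"spin": 0,"hand": 0},{"dx": 0,"dy": 0,"dz": -18,"spin": 0,"hand": 0},{"dx": 0,"dy": 0,"dz": -18,"spin": 0,"hand": 0}]}}

```text
t: 6.38
tcp_pos: [0.5915, -0.0388, 0.6687]
eef_rot: [3.138, -0.092, -0.05]
force: [0.3, 0.0, 0.0]
finger_gap: 0.0
```

```bash
python3 - <<'E'
from h import *
st()
E
```

```text
t 6.38 tcp_box mm [-79.3   1.8 668.7] tool xyz in box [[1.0, -0.0, 0.09], [-0.0, -1.0, 0.0], [0.09, -0.0, -1.0]] F [0.3 0.1 0. ] gap 0.0 q [-0.25  0.23  0.37  0.99 -0.09  1.84  0.03]
```

{"name": "drive_tool", "arguments": {"deltas": [{"dx": 0,"dy": 0,"dz": 0,"spin": 0,"hand": 0},{"dx": 0,"dy": 0,"dz": 0,"spin": 0,"hand": 0},{"dx": 0,"dy": 0,"dz": 8,"spin": 0,"hand": 0},{"dx": 0,"dy": 0,"dz": 16,"spin": 0,"hand": 0},{"dx": 0,"dy": 0,"dz": 16,"spin": 0,"hand": 0}]}}

```text
t: 7.0
tcp_pos: [0.6058, -0.0404, 0.5056]
eef_rot: [3.137, -0.088, -0.051]
force: [-0.4, 0.8, 0.6]
finger_gap: -0.0001
```

```bash
python3 - <<'E'
from h import *
st()
E
```

```text
t 7.0 tcp_box mm [-64.9   1.  505.6] tool xyz in box [[1.0, -0.0, 0.09], [-0.0, -1.0, 0.0], [0.09, -0.0, -1.0]] F [-0.5  0.8  0.6] gap -0.0 q [-0.27  0.2   0.35  1.38 -0.06  1.49  0.02]
```

Tilt gained at the limit persists into later calls, so I can build it up there.

{"name": "drive_tool", "arguments": {"deltas": [{"dx": 0,"dy": 0,"dz": -6,"spin": 0,"hand": 0},{"dx": 0,"dy": 0,"dz": -12,"spin": 0,"hand": 0},{"dx": 0,"dy": 0,"dz": -18,"spin": 0,"hand": 0},{"dx": 0,"dy": 0,"dz": -24,"spin": 0,"hand": 0},{"dx": 0,"dy": 0,"dz": -30,"spin": 0,"hand": 0},{"dx": 0,"dy": 0,"dz": -36,"spin": 0,"hand": 0},{"dx": 0,"dy": 0,"dz": -42,"spin": 0,"hand": 0},{"dx": 0,"dy": 0,"dz": -48,"spin": 0,"hand": 0}]}}

```text
t: 8.0
tcp_pos: [0.5512, -0.036, 0.7179]
eef_rot: [3.136, -0.175, -0.051]
force: [1.5, -0.3, 0.3]
finger_gap: 0.0
```

```bash
python3 - <<'E'
from h import *
st()
E
```

```text
t 8.0 tcp_box mm [-119.7    2.6  717.9] tool xyz in box [[0.98, -0.0, 0.17], [-0.0, -1.0, 0.01], [0.17, -0.01, -0.98]] F [ 1.5 -0.2  0.3] gap 0.0 q [-0.42  0.13  0.51  1.01 -0.06  1.84  0.01]
```

{"name": "drive_tool", "arguments": {"deltas": [{"dx": 0,"dy": 0,"dz": -60,"spin": 0,"hand": 0},{"dx": 0,"dy": 0,"dz": -60,"spin": 0,"hand": 0},{"dx": 0,"dy": 0,"dz": -60,"spin": 0,"hand": 0},{"dx": 0,"dy": 0,"dz": -60,"spin": 0,"hand": 0}]}}

```text
t: 8.5
tcp_pos: [0.5129, -0.0311, 0.7612]
eef_rot: [3.138, -0.256, -0.046]
force: [0.6, 0.8, 0.4]
finger_gap: 0.0002
```

```bash
python3 - <<'E'
from h import *
st()
E
```

```text
t 8.5 tcp_box mm [-158.1    5.6  761.2] tool xyz in box [[0.97, 0.0, 0.25], [0.0, -1.0, 0.0], [0.25, -0.0, -0.97]] F [0.6 0.8 0.4] gap 0.0 q [-1.    0.    1.03  1.04  0.01  1.84 -0.02]
```

{"name": "drive_tool", "arguments": {"deltas": [{"dx": 18,"dy": 0,"dz": -50,"spin": 0,"hand": 0},{"dx": 18,"dy": 0,"dz": -50,"spin": 0,"hand": 0},{"dx": 18,"dy": 0,"dz": -50,"spin": 0,"hand": 0},{"dx": 18,"dy": 0,"dz": -50,"spin": 0,"hand": 0}]}}

```text
t: 9.0
tcp_pos: [0.5274, -0.0336, 0.8013]
eef_rot: [3.136, -0.339, -0.05]
force: [-0.4, -0.2, 0.3]
finger_gap: 0.0001
```

```bash
python3 - <<'E'
from h import *
st()
E
```

```text
t 9.0 tcp_box mm [-143.6    3.8  801.3] tool xyz in box [[0.94, -0.0, 0.33], [-0.0, -1.0, 0.01], [0.33, -0.01, -0.94]] F [-0.4 -0.2  0.3] gap 0.0 q [-0.9   0.04  0.99  0.94 -0.04  1.84  0.01]
```

{"name": "drive_tool", "arguments": {"deltas": [{"dx": 20,"dy": 0,"dz": -50,"spin": 0,"hand": 0},{"dx": 20,"dy": 0,"dz": -50,"spin": 0,"hand": 0}]}}

```text
t: 9.25
tcp_pos: [0.5284, -0.0342, 0.8372]
eef_rot: [3.136, -0.412, -0.051]
force: [-0.8, 0.2, 1.2]
finger_gap: -0.0001
```

{"name": "drive_tool", "arguments": {"deltas": [{"dx": 22,"dy": 0,"dz": -50,"spin": 0,"hand": 0},{"dx": 22,"dy": 0,"dz": -50,"spin": 0,"hand": 0}]}}

```text
t: 9.5
tcp_pos: [0.5251, -0.0334, 0.8721]
eef_rot: [3.135, -0.482, -0.051]
force: [0.7, -0.7, 0.1]
finger_gap: -0.0
```

```bash
python3 - <<'E'
from h import *
st()
E
```

```text
t 9.5 tcp_box mm [-145.9    3.9  872.1] tool xyz in box [[0.89, -0.0, 0.46], [-0.0, -1.0, 0.01], [0.46, -0.01, -0.89]] F [ 0.7 -0.7  0.1] gap -0.0 q [-0.92  0.04  1.01  0.79 -0.05  1.84  0.01]
```

{"name": "drive_tool", "arguments": {"deltas": [{"dx": 26,"dy": 0,"dz": -48,"spin": 0,"hand": 0},{"dx": 26,"dy": 0,"dz": -48,"spin": 0,"hand": 0}]}}

```text
t: 9.75
tcp_pos: [0.5228, -0.0324, 0.9059]
eef_rot: [3.134, -0.552, -0.049]
force: [-0.2, -1.3, -0.6]
finger_gap: 0.0001
```

{"name": "drive_tool", "arguments": {"deltas": [{"dx": 30,"dy": 0,"dz": -46,"spin": 0,"hand": 0},{"dx": 30,"dy": 0,"dz": -46,"spin": 0,"hand": 0}]}}

```text
t: 10.0
tcp_pos: [0.5209, -0.0317, 0.9387]
eef_rot: [3.133, -0.621, -0.049]
force: [0.5, 1.0, 0.1]
finger_gap: -0.0
```

{"name": "drive_tool", "arguments": {"deltas": [{"dx": 32,"dy": 0,"dz": -44,"spin": 0,"hand": 0},{"dx": 32,"dy": 0,"dz": -44,"spin": 0,"hand": 0}]}}

```text
t: 10.25
tcp_pos: [0.5157, -0.031, 0.9705]
eef_rot: [3.132, -0.688, -0.049]
force: [-0.2, -0.4, -0.2]
finger_gap: -0.0003
```

{"name": "drive_tool", "arguments": {"deltas": [{"dx": 34,"dy": 0,"dz": -42,"spin": 0,"hand": 0},{"dx": 34,"dy": 0,"dz": -42,"spin": 0,"hand": 0}]}}

```text
t: 10.5
tcp_pos: [0.5078, -0.0299, 1.0009]
eef_rot: [3.131, -0.754, -0.048]
force: [0.4, 0.2, -0.1]
finger_gap: 0.0003
```

```bash
python3 - <<'E'
from h import *
st(); print(d([-.25,.0,.25]))
E
```

```text
t 10.5 tcp_box mm [-163.4    6.5 1000.9] tool xyz in box [[0.73, 0.0, 0.68], [-0.0, -1.0, 0.01], [0.68, -0.01, -0.73]] F [ 0.4  0.2 -0.1] gap 0.0 q [-0.64  0.08  0.78  0.49 -0.1   1.84  0.01]
[-57.73   0.13  48.8 ]
```

{"name": "drive_tool", "arguments": {"deltas": [{"dx": -4.5,"dy": 0.6,"dz": 3.8,"spin": 0.18,"hand": 0},{"dx": -9,"dy": 1.2,"dz": 7.6,"spin": 0.36,"hand": 0},{"dx": -13.5,"dy": 1.8,"dz": 11.4,"spin": 0.54,"hand": 0},{"dx": -18,"dy": 2.4,"dz": 15.2,"spin": 0.72,"hand": 0},{"dx": -22.5,"dy": 3,"dz": 19,"spin": 0.9,"hand": 0},{"dx": -27,"dy": 3.6,"dz": 22.8,"spin": 1.08,"hand": 0},{"dx": -31.5,"dy": 4.2,"dz": 26.6,"spin": 1.26,"hand": 0},{"dx": -36,"dy": 4.8,"dz": 30.4,"spin": 1.44,"hand": 0}]}}

```text
t: 11.5
tcp_pos: [0.4802, -0.0474, 0.7637]
eef_rot: [-2.578, -0.512, -0.955]
force: [-0.5, 0.7, -0.2]
finger_gap: 0.0002
```

```bash
python3 - <<'E'
from h import *
st(); print(d([-.25,-.075,.22]))
E
```

```text
t 11.5 tcp_box mm [-190.   -12.3  763.7] tool xyz in box [[0.54, -0.69, 0.49], [-0.5, -0.73, -0.47], [0.68, 0.0, -0.74]] F [-0.5  0.7 -0.2] gap 0.0 q [ 0.3  -0.31 -0.17  1.46 -0.11  1.25 -0.68]
[-25.57  32.92  35.97]
```

{"name": "drive_tool", "arguments": {"deltas": [{"dx": -3,"dy": 4,"dz": 4.2,"spin": 0.15,"hand": 0},{"dx": -6,"dy": 8,"dz": 8.5,"spin": 0.3,"hand": 0},{"dx": -9,"dy": 12,"dz": 13,"spin": 0.45,"hand": 0},{"dx": -12,"dy": 16,"dz": 17.5,"spin": 0.6,"hand": 0},{"dx": -15,"dy": 20,"dz": 21.5,"spin": 0.75,"hand": 0},{"dx": -18,"dy": 24,"dz": 26,"spin": 0.81,"hand": 0},{"dx": -22,"dy": 28,"dz": 31,"spin": 0.81,"hand": 0},{"dx": -25.6,"dy": 32.9,"dz": 36,"spin": 0.81,"hand": 0}]}}

```text
t: 12.5
tcp_pos: [0.4724, -0.0953, 0.3822]
eef_rot: [-2.401, -0.002, -1.613]
force: [1.6, 0.8, 0.1]
finger_gap: 0.0
```

```bash
python3 - <<'E'
from h import *
st(); print(d([-.25,-.075,.22]))
E
```

```text
t 12.5 tcp_box mm [-195.4  -60.5  382.2] tool xyz in box [[0.01, -1.0, 0.0], [-0.74, -0.01, -0.68], [0.68, 0.0, -0.74]] F [1.5 0.8 0.1] gap 0.0 q [ 0.42 -0.3  -0.17  2.28 -0.42  0.46 -1.07]
[ 1.37 14.99  8.27]
```

```bash
python3 - <<'E'
from h import *
print(d([-.17,-.075,.22]),d([-.17,-.075,.053]))
E
```

```text
[ 1.44  9.09 13.67] [ 1.41 20.36 25.99]
```

{"name": "drive_tool", "arguments": {"deltas": [{"dx": 0.5,"dy": 3,"dz": 4.6,"spin": 0,"hand": 0},{"dx": 1,"dy": 6,"dz": 9.2,"spin": 0,"hand": 0},{"dx": 1.4,"dy": 9.1,"dz": 13.7,"spin": 0,"hand": 0},{"dx": 1.4,"dy": 12.5,"dz": 17.4,"spin": 0,"hand": 0},{"dx": 1.4,"dy": 15.5,"dz": 20.7,"spin": 0,"hand": 0},{"dx": 1.4,"dy": 18,"dz": 23.4,"spin": 0,"hand": 0},{"dx": 1.4,"dy": 19.6,"dz": 25.2,"spin": 0,"hand": 0},{"dx": 1.4,"dy": 20.4,"dz": 26,"spin": 0,"hand": 0}]}}

```text
t: 13.5
tcp_pos: [0.4951, -0.1168, 0.2154]
eef_rot: [-2.48, 0.003, -1.609]
force: [-1.2, -0.1, 0.8]
finger_gap: -0.0001
```

```bash
python3 - <<'E'
from h import *
p,dd=env.snapshot("wrist"); cv2.imwrite("pics/w2.png",p[:,:,::-1])
st(); print(d([-.14,-.075,.05]),d([-.112,-.075,.05]))
T=tool();M=T@np.array(env.camera_model("wrist")["mount"])
Q=(cloud("wrist",dd).reshape(-1,3)-O)@B
# lid front edge
k=Q[(abs(Q[:,2]-.114)<.004)&(abs(Q[:,1])<.15)&(Q[:,0]<-.05)]
print(len(k), [np.percentile(k[abs(k[:,1]-y)<.02][:,0],1).round(4) for y in(-.12,-.08,-.04,0,.04,.08) if (abs(k[:,1]-y)<.02).any()], np.median(k[:,2]))
E
```

```text
t 13.55 tcp_box mm [-171.7  -81.1  215.5] tool xyz in box [[0.01, -1.0, -0.0], [-0.79, -0.01, -0.61], [0.61, 0.01, -0.79]] F [ 0.3 -0.4 -0.1] gap -0.0 q [-0.22  0.01  0.49  2.44 -1.29  0.15 -0.11]
[-0.53  7.67 15.01] [-0.49  5.46 16.73]
29600 [np.float64(-0.1225), np.float64(-0.1226), np.float64(-0.1228), np.float64(-0.1229), np.float64(-0.1229), np.float64(-0.1231)] 0.11495825183886163
```

View pics/w2.png

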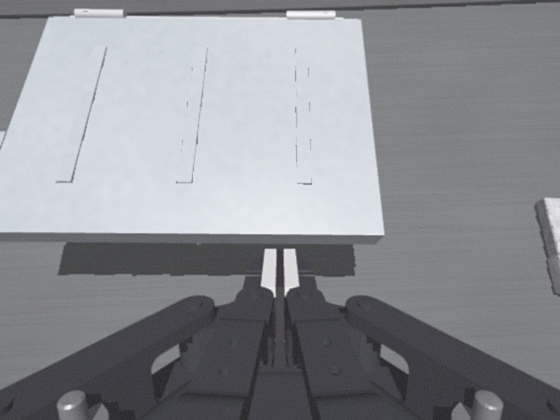

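The wrist view shows the lid front edge at row 238. Its measured x of −0.123 confirms the box pose to about 1 mm. The arm is now against several joint limits (q4, q5, q6) and has lost some tilt, so I'll fit the kinematics and look for a feasible branch.

```bash
cat > fk.py <<'E'
from h import *
from scipy.optimize import least_squares
import itertools
LO=np.array([-2.53,-.31,-1.57,.28,-1.29,.15,-2.92]);HI=np.array([2.53,2.02,1.55,2.44,4.43,1.84,2.92])
def fk(q,p,s):
    h,L1,a,L2,b,L3=p
    rz=lambda t:R.from_euler('z',t).as_matrix(); ry=lambda t:R.from_euler('y',t).as_matrix()
    A=rz(s[0]*q[0]); x=np.array([0,0,h])
    A=A@ry(q[1]); A2=A@rz(s[1]*q[2]); x=x+A2@[a,0,L1]
    A3=A2@ry(q[3]); x=x+A3@[-a,0,0]
    A4=A3@rz(s[2]*q[4]); x=x+A4@[0,0,L2]
    A5=A4@ry(q[5]); A6=A5@rz(s[3]*q[6]); x=x+A5@[b,0,L3]
    return x,A6
E
python3 - <<'E'
from fk import *
o=env.observe()
D=[([1.20300,.46838,-.01161,1.60365,.00601,1.07138,-.05631],[.20718,-.6155,.23033],[3.1415,.0018,-1.2461],10),
(o["joint_positions"],o["tcp_pos"],o["eef_rot"],10),
([.82,.23,-.44,1.97,.11,.97,.28],[.4253,-.2329,.2319],[-3.141,-.002,-.041],1),
([.06,.62,-.5,1.65,.35,.96,-.62],[.6288,.1589,.1426],[3.141,-.001,-.05],1),
([0,.31,.02,.99,0,1.83,-.04],[.6173,-.0422,.6159],[3.138,-.012,-.053],1),
([-.64,.08,.78,.49,-.1,1.84,.01],[.5078,-.0299,1.0009],[3.131,-.754,-.048],1),
([.3,-.31,-.17,1.46,-.11,1.25,-.68],[.4802,-.0474,.7637],[-2.578,-.512,-.955],1),
([.42,-.3,-.17,2.28,-.42,.46,-1.07],[.4724,-.0953,.3822],[-2.401,-.002,-1.613],1),
([-1,0,1.03,1.04,.01,1.84,-.02],[.5129,-.0311,.7612],[3.138,-.256,-.046],1)]
best=None
for s in itertools.product((1,-1),repeat=4):
    def f(p):
        r=[]
        for q,x,e,w in D:
            X,A=fk(q,p,s); r+=list((X-x)*w*5)
            r+=list(w*(A-R.from_euler('xyz',e).as_matrix()).ravel())
        return r
    z=least_squares(f,[.35,.49,0,.49,0,.33])
    if best is None or z.cost<best[0]: best=(z.cost,s,z.x,f(z.x))
c,s,p,r=best; print(c,s,p.round(4))
for q,x,e,w in D:
    X,A=fk(q,p,s); print((X-x).round(4), (A.T@R.from_euler('xyz',e).as_matrix()).round(3).tolist() if w==10 else '')
np.savez("fk.npz",p=p,s=s)
E
```

```text
324.89561632238343 (1, 1, 1, 1) [ 2.226  -0.9001 -0.164   0.3407  0.1307  0.9421]
[-0.3742  0.1814  0.0172] [[0.796, 0.605, -0.003], [-0.605, 0.796, 0.001], [0.003, 0.001, 1.0]]
[-0.0059 -0.007  -0.0062] [[0.997, -0.064, 0.042], [0.064, 0.998, 0.001], [-0.042, 0.001, 0.999]]
[-0.656   0.0167 -0.1176] 
[-1.249  -0.1962  0.1707] 
[-0.7958  0.0499 -0.2075] 
[ 0.1354  0.1143 -0.2347] 
[ 0.5389  0.174  -0.2406] 
[ 0.4047  0.2021 -0.1238] 
[-0.1831  0.0497 -0.3481]
```

```bash
sed -i 's/return x,A6/return x,A6@np.diag([-1.,-1,1])/' fk.py
cat > fit.py <<'E'
from fk import *
o=env.observe()
D=[([1.20300,.46838,-.01161,1.60365,.00601,1.07138,-.05631],[.20718,-.6155,.23033],[3.1415,.0018,-1.2461],10),
(o["joint_positions"],o["tcp_pos"],o["eef_rot"],10),
([.82,.23,-.44,1.97,.11,.97,.28],[.4253,-.2329,.2319],[-3.141,-.002,-.041],1),
([.06,.62,-.5,1.65,.35,.96,-.62],[.6288,.1589,.1426],[3.141,-.001,-.05],1),
([0,.31,.02,.99,0,1.83,-.04],[.6173,-.0422,.6159],[3.138,-.012,-.053],1),
([-.64,.08,.78,.49,-.1,1.84,.01],[.5078,-.0299,1.0009],[3.131,-.754,-.048],1),
([.3,-.31,-.17,1.46,-.11,1.25,-.68],[.4802,-.0474,.7637],[-2.578,-.512,-.955],1),
([.42,-.3,-.17,2.28,-.42,.46,-1.07],[.4724,-.0953,.3822],[-2.401,-.002,-1.613],1),
([-1,0,1.03,1.04,.01,1.84,-.02],[.5129,-.0311,.7612],[3.138,-.256,-.046],1)]
best=None
for s in itertools.product((1,-1),repeat=4):
    def f(p):
        r=[]
        for q,x,e,w in D:
            X,A=fk(q,p,s); r+=list((X-x)*w*5)
            r+=list(w*(A-R.from_euler('xyz',e).as_matrix()).ravel())
        return r
    z=least_squares(f,[.35,.49,0,.49,0,.33])
    if best is None or z.cost<best[0]: best=(z.cost,s,z.x,f(z.x))
c,s,p,r=best; print(c,s,p.round(4))
for q,x,e,w in D:
    X,A=fk(q,p,s); print((X-x).round(4), (A.T@R.from_euler('xyz',e).as_matrix()).round(3).tolist() if w==10 else '')
np.savez("fk.npz",p=p,s=s)
E
python3 fit.py
```

```text
1.57168554086784 (-1, -1, -1, -1) [ 0.3389  0.4593  0.0114  0.4536 -0.0289  0.3061]
[ 0.0316  0.0119 -0.0008] [[1.0, -0.0, -0.0], [0.0, 1.0, -0.0], [0.0, 0.0, 1.0]]
[-0.0009  0.0015  0.001 ] [[1.0, 0.0, 0.0], [-0.0, 1.0, -0.0], [-0.0, 0.0, 1.0]]
[ 0.043   0.0237 -0.0029] 
[-0.007   0.0433  0.0073] 
[ 0.      0.032  -0.0164] 
[-0.0102  0.0279 -0.0158] 
[0.0315 0.0299 0.0029] 
[0.0422 0.0094 0.018 ] 
[-0.0093  0.013  -0.0117]
```

```bash
python3 - <<'E'
import re
t=open('fk.py').read()
i=t.index("def fk"); t=t[:i]+'''S=[-1]*4
def fk(q,p,s=S):
    p=np.reshape(p,(8,3))
    rz=lambda t:R.from_euler('z',t).as_matrix(); ry=lambda t:R.from_euler('y',t).as_matrix()
    A=np.eye(3);x=p[0].copy()
    for i,m in enumerate((rz(-q[0]),ry(q[1]),rz(-q[2]),ry(q[3]),rz(-q[4]),ry(q[5]),rz(-q[6]))):
        A=A@m; x=x+A@p[i+1]
    return x,A@np.diag([-1.,-1,1])
'''
open('fk.py','w').write(t)
f=open('fit.py').read(); i=f.index("best=None")
f=f[:i]+'''
p0=np.zeros((8,3));p0[0,2]=.34;p0[3,2]=.46;p0[5,2]=.455;p0[7,2]=.31
def f(p):
    r=list((p-p0.ravel())*.3)
    for q,x,e,w in D:
        X,A=fk(q,p); r+=list((X-x)*w*20)
    return r
z=least_squares(f,p0.ravel()); print(z.cost); p=z.x; print(p.reshape(8,3).round(3).tolist())
for q,x,e,w in D: print((fk(q,p)[0]-x).round(4))
np.save("fk.npy",p)
'''
open('fit.py','w').write(f)
E
python3 fit.py
```

```text
0.01903158474104249
[[-0.001, -0.0, 0.323], [0.001, -0.014, -0.017], [0.001, -0.014, 0.029], [0.003, -0.003, 0.489], [0.004, -0.003, 0.009], [-0.003, 0.001, 0.464], [0.004, 0.001, -0.001], [0.001, 0.001, 0.309]]
[-0. -0. -0.]
[-0. -0.  0.]
[ 0.0007  0.0013 -0.0006]
[-0.0007 -0.0022  0.0017]
[ 0.0012 -0.0004  0.0005]
[ 0.0012  0.0047 -0.0022]
[-0.0002  0.0036 -0.0017]
[ 0.0012 -0.0022  0.0006]
[-0.0006 -0.004   0.0038]
```

```bash
cat > ik.py <<'E'
from fk import *
P=np.load("fk.npy")
def Rot(tilt,spin,az=0):
    z=np.array([np.sin(tilt)*np.cos(az),np.sin(tilt)*np.sin(az),-np.cos(tilt)]); x=np.array([np.cos(tilt)*np.cos(az),np.cos(tilt)*np.sin(az),np.sin(tilt)])
    A=np.stack([x,np.cross(z,x),z],1)
    return B@A@R.from_euler('z',spin).as_matrix()
def solve(pw,A,q0,reg=0):
    def f(q):
        X,C=fk(q,P); return np.r_[(X-pw)*10,(R.from_matrix(C.T@A)).as_rotvec()*3,reg*(q-q0)]
    z=least_squares(f,np.clip(q0,LO+1e-3,HI-1e-3),bounds=(LO,HI)); r=z.fun
    return z.x,np.linalg.norm(r[:3])/10,np.linalg.norm(r[3:6])/3
E
cat > s1.py <<'E'
from ik import *
rng=np.random.default_rng(0)
for tilt in (.6,.78):
  for spin in (0,np.pi/2,np.pi,-np.pi/2):
    got=[]
    for k in range(25):
        q,a,b=solve(to_w([-.112,-.06,.06]),Rot(tilt,spin),rng.uniform(LO,HI))
        if a<2e-3 and b<.02 : got.append(q)
    got=np.array(got)
    print(tilt,round(spin,2),len(got)); 
    for q in got[:4]: print("   ",q.round(2))
E
time python3 s1.py
```

```text
0.6 0 18
    [ 1.22  1.32 -1.46  2.27  2.04  1.09 -1.29]
    [-0.13  0.5   0.31  2.35  3.7   0.35  2.61]
    [ 0.76  0.61 -0.72  2.29  2.33  0.37 -2.06]
    [ 0.7   0.59 -0.65  2.3   2.41  0.34 -2.17]
0.6 1.57 18
    [ 1.2   1.22 -1.4   2.27  2.03  0.99 -2.92]
    [0.06 0.48 0.09 2.34 3.45 0.3  1.33]
    [0.07 0.48 0.08 2.34 3.44 0.29 1.34]
    [0.08 0.48 0.08 2.34 3.43 0.29 1.35]
0.6 3.14 19
    [ 0.72  0.6  -0.67  2.3   2.39  0.36  1.  ]
    [ 0.34  0.5  -0.23  2.32  2.99  0.27  0.28]
    [ 1.14  1.03 -1.26  2.27  2.03  0.81  1.66]
    [ 0.92  0.72 -0.93  2.29  2.16  0.49  1.32]
0.6 -1.57 17
    [ 1.11  0.97 -1.21  2.27  2.04  0.75  0.05]
    [ 1.01  0.81 -1.05  2.28  2.09  0.58 -0.11]
    [-0.09  0.49  0.27  2.35  3.64  0.33 -2.04]
    [ 0.95  0.75 -0.96  2.28  2.13  0.52 -0.2 ]
0.78 0 15
    [ 0.44  0.58 -0.32  2.41  3.07  0.59 -2.88]
    [ 1.11  1.   -1.13  2.37  2.47  0.81 -1.86]
    [ 1.12  1.   -1.13  2.37  2.47  0.81 -1.85]
    [-0.05  0.57  0.23  2.44  3.4   0.65  2.92]
0.78 1.57 16
    [-0.08  0.57  0.27  2.44  3.42  0.66  1.31]
    [ 1.27  1.49 -1.46  2.36  2.36  1.17 -2.92]
    [-0.08  0.57  0.27  2.44  3.42  0.66  1.32]
    [ 1.27  1.5  -1.46  2.36  2.36  1.17 -2.91]
0.78 3.14 14
    [ 0.55  0.6  -0.45  2.4   2.98  0.6   0.4 ]
    [-0.06  0.57  0.24  2.44  3.4   0.66 -0.23]
    [-0.01  0.56  0.18  2.43  3.36  0.64 -0.18]
    [ 0.99  0.85 -0.97  2.37  2.59  0.71  1.05]
0.78 -1.57 12
    [-0.13  0.58  0.32  2.44  3.44  0.67 -1.87]
    [-0.07  0.57  0.26  2.44  3.41  0.65 -1.82]
    [ 0.    0.56  0.17  2.43  3.36  0.64 -1.74]
    [ 0.9   0.76 -0.85  2.38  2.68  0.66 -0.69]
real	0m19.047s
user	0m19.344s
sys	0m0.189s
```

```bash
cat > sim.py <<'E'
from ik import *
def step(q,pw,A,n=15,lam=.02):
    for _ in range(n):
        X,C=fk(q,P); e=np.r_[pw-X,.3*(R.from_matrix(A@C.T)).as_rotvec()]
        J=np.zeros((6,7))
        for i in range(7):
            qq=q.copy();qq[i]+=1e-5;X2,C2=fk(qq,P);J[:,i]=np.r_[X2-X,.3*R.from_matrix(C2@C.T).as_rotvec()]/1e-5
        free=np.ones(7,bool)
        for k in range(4):
            Jf=J[:,free]; dq=np.zeros(7); dq[free]=Jf.T@np.linalg.solve(Jf@Jf.T+lam**2*np.eye(6),e)
            bad=free&(((q+dq<LO)&(dq<0))|((q+dq>HI)&(dq>0)))
            if not bad.any():break
            free&=~bad
        q=np.clip(q+np.clip(dq,-.1,.1),LO,HI)
    return q,np.linalg.norm(e[:3]),np.linalg.norm(e[3:])/.3
def run(q,pts,T,show=True):
    "pts: list of (box target, tilt, spin, nsteps)"
    p0,t0,s0=T
    for p1,t1,s1,n in pts:
        for k in range(1,n+1):
            f=k/n; q,a,b=step(q,to_w(np.array(p0)*(1-f)+np.array(p1)*f),Rot(t0+(t1-t0)*f,s0+(s1-s0)*f))
        if show: print(p1,round(s1,2),"q",q.round(2),"err",round(a,4),round(b,3))
        p0,t0,s0=p1,t1,s1
    return q
E
python3 - <<'E'
from sim import *
q=env.observe()["joint_positions"]; T0=([-.172,-.081,.2155],.66,1.57)
for name,mid in (("z.4",[-.12,-.08,.40]),("z.3",[-.10,-.08,.30]),("far",[.05,-.08,.35])):
    print(name)
    run(q,[(mid,.66,1.57,8),(mid,.66,.7,6),(mid,.66,0,6),(mid,.66,-.7,6),(mid,.66,-1.57,6),([-.17,-.08,.2],.66,-1.57,8),([-.17,-.08,.06],.66,-1.57,6),([-.112,-.08,.06],.66,-1.57,6),([-.112,.03,.075],.66,-1.57,6),([-.105,.03,.16],.66,-1.57,6),([-.03,.03,.30],.66,-1.57,6)],T0)
E
```

```text
z.4
[-0.12, -0.08, 0.4] 1.57 q [ 0.01 -0.15  0.18  2.09 -0.12  0.54 -1.34] err 0.0 0.0
[-0.12, -0.08, 0.4] 0.7 q [-0.16 -0.17  0.33  2.1  -0.05  0.55 -0.53] err 0.0 0.0
[-0.12, -0.08, 0.4] 0 q [-0.29 -0.18  0.44  2.1   0.    0.55  0.12] err 0.0 0.0
[-0.12, -0.08, 0.4] -0.7 q [-0.43 -0.21  0.56  2.11  0.08  0.55  0.75] err 0.0 0.0
[-0.12, -0.08, 0.4] -1.57 q [-0.66 -0.26  0.74  2.11  0.24  0.57  1.49] err 0.0 0.0
[-0.17, -0.08, 0.2] -1.57 q [-1.21 -0.21  1.41  2.43  0.62  0.15  1.19] err 0.0184 0.035
[-0.17, -0.08, 0.06] -1.57 q [ 0.07  0.17  0.16  2.43 -0.63  0.15  2.42] err 0.0843 0.25
[-0.112, -0.08, 0.06] -1.57 q [ 0.41  0.44 -0.18  2.17 -0.63  0.15  2.42] err 0.0335 0.23
[-0.112, 0.03, 0.075] -1.57 q [ 0.37  0.41 -0.29  2.19 -0.63  0.15  2.42] err 0.0434 0.293
[-0.105, 0.03, 0.16] -1.57 q [-0.75  0.26  0.76  2.29 -0.83  0.15  2.25] err 0.0161 0.104
[-0.03, 0.03, 0.3] -1.57 q [-1.23  0.32  1.4   2.11 -0.88  0.42  2.29] err 0.0 0.0
z.3
[-0.1, -0.08, 0.3] 1.57 q [-0.28 -0.01  0.49  2.21 -0.31  0.3  -1.14] err 0.0 0.0
[-0.1, -0.08, 0.3] 0.7 q [-0.3  -0.01  0.5   2.21 -0.31  0.3  -0.2
[... 1039 characters left out ...]

[0.05, -0.08, 0.35] -0.7 q [ 0.03  0.22  0.15  1.82 -0.23  0.45  0.99] err 0.0 0.0
[0.05, -0.08, 0.35] -1.57 q [ 0.21  0.23 -0.07  1.81 -0.11  0.45  1.75] err 0.0 0.0
[-0.17, -0.08, 0.2] -1.57 q [-0.21  0.05  0.46  2.42 -1.15  0.15  2.85] err 0.0051 0.034
[-0.17, -0.08, 0.06] -1.57 q [ 0.15  0.34  0.09  2.31 -1.15  0.15  2.85] err 0.0364 0.228
[-0.112, -0.08, 0.06] -1.57 q [ 0.16  0.42  0.06  2.21 -1.15  0.15  2.85] err 0.0296 0.203
[-0.112, 0.03, 0.075] -1.57 q [ 0.1   0.39 -0.03  2.23 -1.15  0.15  2.85] err 0.0371 0.25
[-0.105, 0.03, 0.16] -1.57 q [-0.8   0.28  0.82  2.31 -1.15  0.15  2.56] err 0.0131 0.084
[-0.03, 0.03, 0.3] -1.57 q [-1.23  0.32  1.4   2.11 -0.88  0.42  2.29] err 0.0 0.0
```

```bash
cat > s2.py <<'E'
from sim import *
import sys
q=env.observe()["joint_positions"]; T0=([-.172,-.081,.2155],.66,1.57)
E_=-4.71
for mid in ([-.12,-.08,.40],[-.10,-.08,.30],[-.05,-.08,.35],[-.10,-.2,.30],[-.10,-.3,.32]):
    print(mid)
    run(q,[(mid,.66,1.57,8)]+[(mid,.66,s,5) for s in np.linspace(.7,E_,7)[1:]]+[([-.17,-.08,.2],.66,E_,8),([-.17,-.08,.06],.66,E_,6),([-.112,-.08,.06],.66,E_,6),([-.112,.03,.075],.66,E_,6),([-.105,.03,.16],.66,E_,6),([-.03,.03,.30],.66,E_,6)],T0)
E
python3 s2.py
```

```text
[-0.12, -0.08, 0.4]
[-0.12, -0.08, 0.4] 1.57 q [ 0.01 -0.15  0.18  2.09 -0.12  0.54 -1.34] err 0.0 0.0
[-0.12, -0.08, 0.4] -0.2 q [-0.62 -0.25  0.72  2.11  0.21  0.56  0.15] err 0.0 0.0
[-0.12, -0.08, 0.4] -1.1 q [-0.79 -0.31  0.84  2.12  0.36  0.59  0.92] err 0.0 0.0
[-0.12, -0.08, 0.4] -2.0 q [-0.8  -0.31  0.84  2.12  0.37  0.59  1.81] err 0.0 0.0
[-0.12, -0.08, 0.4] -2.91 q [-0.8  -0.31  0.84  2.12  0.37  0.59  2.72] err 0.0 0.0
[-0.12, -0.08, 0.4] -3.81 q [-0.92 -0.31  0.82  2.24  0.96  0.53  2.9 ] err 0.031 0.188
[-0.12, -0.08, 0.4] -4.71 q [-0.71 -0.25  0.75  2.4   1.91  0.21  2.9 ] err 0.0515 0.324
[-0.17, -0.08, 0.2] -4.71 q [-1.42 -0.23  1.53  2.42  1.94  0.21  2.9 ] err 0.0687 0.161
[-0.17, -0.08, 0.06] -4.71 q [-1.44 -0.23  1.53  2.42  1.86  0.21  2.9 ] err 0.1895 0.187
[-0.112, -0.08, 0.06] -4.71 q [-1.44 -0.23  1.53  2.42  1.91  0.16  2.9 ] err 0.1858 0.142
[-0.112, 0.03, 0.075] -4.71 q [-1.44 -0.23  1.53  2.42  1.93  0.16  2.9 ] err 0.1852 0.135
[-0.105, 0.03, 0.16] -4.71 q [-1.64 -0.23  1.53  2.42  1.77  0.26  2.9 ] err 0.0818 0.123
[-0.03, 0.03, 0.3] -4.71 q [-1.64 -0
[... 3876 characters left out ...]
0 0.0
[-0.1, -0.3, 0.32] -3.81 q [ 1.73  0.74 -1.56  2.09  1.53  0.54  2.91] err 0.0339 0.235
[-0.1, -0.3, 0.32] -4.71 q [ 1.61  0.58 -1.33  2.25  2.35  0.49  2.91] err 0.0597 0.419
[-0.17, -0.08, 0.2] -4.71 q [ 1.35  0.51 -1.35  2.43  2.06  0.49  2.91] err 0.0199 0.108
[-0.17, -0.08, 0.06] -4.71 q [ 1.14  0.8  -1.06  2.43  2.38  0.61  2.82] err 0.0 0.0
[-0.112, -0.08, 0.06] -4.71 q [ 1.05  0.81 -1.    2.31  2.3   0.56  2.88] err 0.0 0.0
[-0.112, 0.03, 0.075] -4.71 q [ 0.81  0.8  -1.07  2.33  2.15  0.75  2.78] err 0.0 0.0
[-0.105, 0.03, 0.16] -4.71 q [ 0.77  0.45 -0.99  2.29  1.83  0.44  2.92] err 0.0 0.0
[-0.03, 0.03, 0.3] -4.71 q [ 0.29  0.17 -0.41  2.19  1.71  0.18  2.92] err 0.0239 0.169
```

```bash
python3 - <<'E'
from h import *
print(d([-.10,-.2,.30]))
E
```

```text
[ 11.95 -10.76  -2.37]
```

{"name": "drive_tool", "arguments": {"deltas": [{"dx": 3.5,"dy": -4,"dz": -1,"spin": 0,"hand": 0},{"dx": 7,"dy": -8,"dz": -2,"spin": 0,"hand": 0},{"dx": 11,"dy": -10.8,"dz": -2.4,"spin": 0,"hand": 0},{"dx": 12,"dy": -10.8,"dz": -2.4,"spin": -0.18,"hand": 0},{"dx": 12,"dy": -10.8,"dz": -2.4,"spin": -0.36,"hand": 0},{"dx": 12,"dy": -10.8,"dz": -2.4,"spin": -0.54,"hand": 0},{"dx": 12,"dy": -10.8,"dz": -2.4,"spin": -0.72,"hand": 0},{"dx": 12,"dy": -10.8,"dz": -2.4,"spin": -0.9,"hand": 0}]}}

```text
t: 14.55
tcp_pos: [0.5605, -0.2403, 0.3004]
eef_rot: [-2.691, -0.503, -0.823]
force: [0.2, -0.5, 0.5]
finger_gap: 0.0001
```

{"name": "drive_tool", "arguments": {"deltas": [{"dx": 0,"dy": 0,"dz": 0,"spin": -0.18,"hand": 0},{"dx": 0,"dy": 0,"dz": 0,"spin": -0.36,"hand": 0},{"dx": 0,"dy": 0,"dz": 0,"spin": -0.54,"hand": 0},{"dx": 0,"dy": 0,"dz": 0,"spin": -0.72,"hand": 0},{"dx": 0,"dy": 0,"dz": 0,"spin": -0.9,"hand": 0},{"dx": 0,"dy": 0,"dz": 0,"spin": -1.08,"hand": 0},{"dx": 0,"dy": 0,"dz": 0,"spin": -1.26,"hand": 0},{"dx": 0,"dy": 0,"dz": 0,"spin": -1.44,"hand": 0}]}}

```text
t: 15.55
tcp_pos: [0.5605, -0.2403, 0.3005]
eef_rot: [2.644, -0.457, 0.853]
force: [-0.0, -0.2, -0.3]
finger_gap: -0.0
```

```bash
python3 - <<'E'
from h import *
st()
E
```

```text
t 15.55 tcp_box mm [-100.1 -200.9  300.5] tool xyz in box [[0.56, 0.7, 0.44], [0.56, -0.71, 0.43], [0.61, 0.01, -0.79]] F [-0.  -0.2 -0.3] gap -0.0 q [ 0.1   0.09  0.41  2.12 -0.79  0.45  1.87]
```

{"name": "drive_tool", "arguments": {"deltas": [{"dx": 0,"dy": 0,"dz": 0,"spin": -0.18,"hand": 0},{"dx": 0,"dy": 0,"dz": 0,"spin": -0.36,"hand": 0},{"dx": 0,"dy": 0,"dz": 0,"spin": -0.54,"hand": 0},{"dx": 0,"dy": 0,"dz": 0,"spin": -0.72,"hand": 0},{"dx": 0,"dy": 0,"dz": 0,"spin": -0.9,"hand": 0},{"dx": 0,"dy": 0,"dz": 0,"spin": -1.08,"hand": 0},{"dx": 0,"dy": 0,"dz": 0,"spin": -1.26,"hand": 0},{"dx": 0,"dy": 0,"dz": 0,"spin": -1.44,"hand": 0}]}}

```text
t: 16.55
tcp_pos: [0.5585, -0.2402, 0.2919]
eef_rot: [2.541, 0.24, 1.867]
force: [-0.2, -0.4, -1.0]
finger_gap: 0.0001
```

```bash
python3 - <<'E'
from h import *
st()
E
```

```text
t 16.55 tcp_box mm [-102.2 -200.9  291.9] tool xyz in box [[-0.33, 0.91, -0.24], [0.73, 0.41, 0.55], [0.6, 0.01, -0.8]] F [-0.2 -0.4 -1. ] gap 0.0 q [ 0.68  0.12 -0.2   2.08 -0.61  0.42  2.92]
```

{"name": "drive_tool", "arguments": {"deltas": [{"dx": 0,"dy": 0,"dz": 0,"spin": -0.16,"hand": 0},{"dx": 0,"dy": 0,"dz": 0,"spin": -0.32,"hand": 0},{"dx": 0,"dy": 0,"dz": 0,"spin": -0.48,"hand": 0},{"dx": 0,"dy": 0,"dz": 0,"spin": -0.64,"hand": 0},{"dx": 0,"dy": 0,"dz": 0,"spin": -0.8,"hand": 0},{"dx": 0,"dy": 0,"dz": 0,"spin": -0.9,"hand": 0},{"dx": 0,"dy": 0,"dz": 0,"spin": -0.95,"hand": 0},{"dx": 0,"dy": 0,"dz": 0,"spin": -1,"hand": 0}]}}

```text
t: 17.55
tcp_pos: [0.5581, -0.2419, 0.2924]
eef_rot: [3.022, 0.632, 2.899]
force: [0.4, -0.3, 1.0]
finger_gap: -0.0001
```

```bash
cat >> sim.py <<'E'
def cur():
    o=env.observe(); A=B.T@tool()[:3,:3]; z=A[:,2]; t=np.arctan2(z[0],-z[2]); A0=B.T@Rot(t,0); 
    s=np.arctan2(A[:,0]@A0[:,1],A[:,0]@A0[:,0]); return o["joint_positions"],(to_box(o["tcp_pos"]),t,s)
E
python3 - <<'E'
from sim import *
st(); q,T=cur(); t,s=T[1:]; print(T)
run(q,[([-.17,-.08,.2],t,s,8),([-.17,-.08,.06],t,s,6),([-.112,-.08,.06],t,s,6),([-.112,.03,.075],t,s,6)],T)
print(d([-.17,-.08,.2]))
E
```

```text
t 17.55 tcp_box mm [-102.5 -202.6  292.4] tool xyz in box [[-0.79, 0.15, -0.59], [0.12, 0.99, 0.1], [0.6, 0.0, -0.8]] F [ 0.4 -0.2  1. ] gap -0.0 q [ 1.63  0.45 -1.37  2.04  0.56  0.42  2.91]
(array([-0.10254894, -0.20264548,  0.29242001]), np.float64(0.641594631969285), np.float64(-2.986729275877461))
[-0.17, -0.08, 0.2] -2.99 q [ 1.35  0.28 -1.21  2.35  1.27  0.15  1.96] err 0.0 0.0
[-0.17, -0.08, 0.06] -2.99 q [ 1.18  0.85 -1.12  2.42  2.28  0.64  1.21] err 0.0 0.0
[-0.112, -0.08, 0.06] -2.99 q [ 1.09  0.85 -1.07  2.29  2.2   0.6   1.28] err 0.0 0.0
[-0.112, 0.03, 0.075] -2.99 q [ 0.85  0.86 -1.14  2.31  2.09  0.8   1.15] err 0.0 0.0
[12.69 10.41  3.43]
```

{"name": "drive_tool", "arguments": {"deltas": [{"dx": 3.2,"dy": 2.6,"dz": 0.85,"spin": 0,"hand": 0},{"dx": 6.4,"dy": 5.2,"dz": 1.7,"spin": 0,"hand": 0},{"dx": 9.6,"dy": 7.8,"dz": 2.6,"spin": 0,"hand": 0},{"dx": 12.7,"dy": 10.4,"dz": 3.4,"spin": 0,"hand": 0},{"dx": 14.7,"dy": 10.1,"dz": 6.1,"spin": 0,"hand": 0},{"dx": 16.7,"dy": 9.8,"dz": 8.8,"spin": 0,"hand": 0},{"dx": 18.7,"dy": 9.5,"dz": 11.5,"spin": 0,"hand": 0},{"dx": 20.4,"dy": 9.2,"dz": 13.8,"spin": 0,"hand": 0}]}}

```text
t: 18.55
tcp_pos: [0.4878, -0.1364, 0.125]
eef_rot: [3.066, 0.595, 2.907]
force: [-0.0, -0.8, -0.1]
finger_gap: 0.0003
```

```bash
python3 - <<'E'
from sim import *
st(); q,T=cur(); t,s=T[1:]; print(T)
e=-1.57
run(q,[([-.17,-.08,.06],t,s,6),([-.17,-.08,.06],t,e,6),([-.112,-.08,.05],t,e,6),([-.112,.03,.075],t,e,6),([-.112,.03,.12],t,e,6),([-.1,.03,.2],t,e,6),([-.06,.03,.26],t,e,6),([-.025,.03,.30],t,e,6),([0,.03,.32],t,e,6)],T)
print(d([-.17,-.08,.055]))
E
```

```text
t 18.55 tcp_box mm [-178.  -100.9  125. ] tool xyz in box [[-0.81, 0.15, -0.56], [0.14, 0.99, 0.06], [0.56, -0.03, -0.83]] F [ 0.  -0.8 -0.1] gap 0.0 q [ 1.21  0.49 -1.07  2.4   1.99  0.33  1.34]
(array([-0.17803015, -0.10085248,  0.12498312]), np.float64(0.5989417653755813), np.float64(-2.9888307496243582))
[-0.17, -0.08, 0.06] -2.99 q [ 1.13  0.77 -1.06  2.4   2.21  0.56  1.23] err 0.0 0.0
[-0.17, -0.08, 0.06] -1.57 q [ 1.33  1.23 -1.42  2.38  2.05  1.    0.23] err 0.0 0.0
[-0.112, -0.08, 0.05] -1.57 q [ 1.24  1.25 -1.39  2.26  2.04  0.98  0.27] err 0.0 0.0
[-0.112, 0.03, 0.075] -1.57 q [ 0.99  1.23 -1.45  2.28  2.01  1.16  0.05] err 0.0 0.0
[-0.112, 0.03, 0.12] -1.57 q [ 1.02  1.17 -1.54  2.27  1.89  1.16  0.11] err 0.0 0.0
[-0.1, 0.03, 0.2] -1.57 q [ 1.08  0.87 -1.57  2.19  1.61  0.96  0.21] err 0.0 0.0
[-0.06, 0.03, 0.26] -1.57 q [ 1.08  0.76 -1.57  2.06  1.41  0.9   0.39] err 0.0 0.0
[-0.025, 0.03, 0.3] -1.57 q [ 1.06  0.74 -1.57  1.94  1.32  0.94  0.51] err 0.0 0.0
[0, 0.03, 0.32] -1.57 q [ 1.02  0.76 -1.56  1.86  1.29  0.97  0.56] err 0.0 0.0
[3.59 1.74 6.17]
```

{"name": "drive_tool", "arguments": {"deltas": [{"dx": 1.8,"dy": 0.9,"dz": 3.1,"spin": 0.18,"hand": 0},{"dx": 3.6,"dy": 1.7,"dz": 6.2,"spin": 0.36,"hand": 0},{"dx": 3.6,"dy": 1.7,"dz": 6.2,"spin": 0.54,"hand": 0},{"dx": 3.6,"dy": 1.7,"dz": 6.2,"spin": 0.72,"hand": 0},{"dx": 3.6,"dy": 1.7,"dz": 6.2,"spin": 0.9,"hand": 0},{"dx": 3.6,"dy": 1.7,"dz": 6.2,"spin": 1.08,"hand": 0},{"dx": 3.6,"dy": 1.7,"dz": 6.2,"spin": 1.26,"hand": 0},{"dx": 3.6,"dy": 1.7,"dz": 6.2,"spin": 1.42,"hand": 0}]}}

```text
t: 19.55
tcp_pos: [0.4964, -0.1164, 0.0552]
eef_rot: [2.543, 0.016, 1.497]
force: [-0.2, -0.2, -0.3]
finger_gap: 0.0
```

```bash
python3 - <<'E'
from sim import *
st(); print(cur()[1]); print(d([-.14,-.078,.048]),d([-.115,-.078,.048]))
p,dd=env.snapshot("wrist"); cv2.imwrite("pics/w3.png",p[:,:,::-1])
E
```

```text
t 19.55 tcp_box mm [-170.4  -80.4   55.2] tool xyz in box [[0.02, 1.0, -0.02], [0.83, -0.01, 0.56], [0.56, -0.03, -0.83]] F [-0.1 -0.2 -0.3] gap 0.0 q [ 1.29  1.13 -1.35  2.41  2.09  0.94  0.1 ]
(array([-0.17038905, -0.08041645,  0.05518394]), np.float64(0.5979959413989745), np.float64(-1.5601650802327183))
[0.33 2.1  2.3 ] [0.39 4.17 3.7 ]
```

View pics/w3.png

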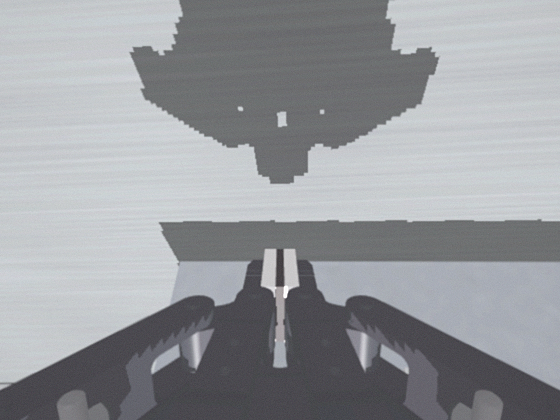

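The wrist camera is now underneath and sees the bench, with the front wall along row 260. The closed tips are slim, about 14 mm across at (265–298, 250–290). The arm is on the right branch, so I'll slide in under the lip on the right side.

{"name": "drive_tool", "arguments": {"deltas": [{"dx": 0.3,"dy": 2.1,"dz": 2.3,"spin": 0,"hand": 0},{"dx": 0.4,"dy": 3.2,"dz": 3,"spin": 0,"hand": 0},{"dx": 0.4,"dy": 4.2,"dz": 3.7,"spin": 0,"hand": 0},{"dx": 0.4,"dy": 4.2,"dz": 3.7,"spin": 0,"hand": 0}]}}

```text
t: 20.1
tcp_pos: [0.5526, -0.1148, 0.0473]
eef_rot: [2.545, 0.021, 1.505]
force: [-0.9, 0.3, -0.1]
finger_gap: 0.0002
```

```bash
python3 - <<'E'
from sim import *
st(); print(cur()[1]);
for p in ([-.115,-.078,.053],[-.115,-.078,.063],[-.115,-.03,.06]): print(p,d(p))
E
```

```text
t 20.1 tcp_box mm [-114.4  -76.    47.3] tool xyz in box [[0.02, 1.0, -0.02], [0.83, -0.0, 0.56], [0.56, -0.03, -0.83]] F [-0.9  0.3 -0.1] gap 0.0 q [ 1.19  1.15 -1.32  2.29  2.07  0.93  0.15]
(array([-0.11436645, -0.07601961,  0.04725039]), np.float64(0.596514097319544), np.float64(-1.5693128132018705))
[-0.115, -0.078, 0.053] [-0.21  0.27 -0.51]
[-0.115, -0.078, 0.063] [-0.23  0.83 -1.33]
[-0.115, -0.03, 0.06] [ 4.57  0.66 -1.21]
```

{"name": "drive_tool", "arguments": {"deltas": [{"dx": 0,"dy": 0.17,"dz": -0.25,"spin": 0,"hand": 0},{"dx": 0,"dy": 0.28,"dz": -0.42,"spin": 0,"hand": 0}]}}

```text
t: 20.35
tcp_pos: [0.5516, -0.1142, 0.0519]
eef_rot: [2.546, 0.02, 1.506]
force: [-0.2, 0.6, -0.2]
finger_gap: -0.0002
```

{"name": "drive_tool", "arguments": {"deltas": [{"dx": 0,"dy": 0.11,"dz": -0.17,"spin": 0,"hand": 0},{"dx": 0,"dy": 0.22,"dz": -0.33,"spin": 0,"hand": 0}]}}

```text
t: 20.6
tcp_pos: [0.5519, -0.1143, 0.0558]
eef_rot: [2.546, 0.02, 1.505]
force: [-0.2, 0.1, 0.6]
finger_gap: 0.0003
```

```bash
python3 - <<'E'
from sim import *
st()
E
```

```text
t 20.6 tcp_box mm [-115.   -75.5   55.8] tool xyz in box [[0.02, 1.0, -0.02], [0.83, -0.0, 0.56], [0.56, -0.03, -0.83]] F [-0.2  0.1  0.6] gap 0.0 q [ 1.2   1.13 -1.33  2.29  2.04  0.93  0.16]
```

Still free, so I'll keep rising in small steps.

{"name": "drive_tool", "arguments": {"deltas": [{"dx": 0,"dy": 0.11,"dz": -0.17,"spin": 0,"hand": 0},{"dx": 0,"dy": 0.22,"dz": -0.33,"spin": 0,"hand": 0}]}}

```text
t: 20.85
tcp_pos: [0.5509, -0.1142, 0.0587]
eef_rot: [2.549, 0.02, 1.505]
force: [-2.2, -0.1, -4.9]
finger_gap: -0.0001
```

{"name": "drive_tool", "arguments": {"deltas": [{"dx": 0,"dy": 0.11,"dz": -0.17,"spin": 0,"hand": 0},{"dx": 0,"dy": 0.22,"dz": -0.33,"spin": 0,"hand": 0}]}}

```text
t: 21.1
tcp_pos: [0.5501, -0.1141, 0.062]
eef_rot: [2.55, 0.02, 1.505]
force: [-6.0, -0.2, -7.9]
finger_gap: 0.0002
```

{"name": "drive_tool", "arguments": {"deltas": [{"dx": 0,"dy": 0.11,"dz": -0.17,"spin": 0,"hand": 0},{"dx": 0,"dy": 0.22,"dz": -0.33,"spin": 0,"hand": 0}]}}

```text
t: 21.35
tcp_pos: [0.5498, -0.114, 0.0659]
eef_rot: [2.551, 0.02, 1.505]
force: [-7.7, -0.4, -8.1]
finger_gap: -0.0003
```

```bash
python3 - <<'E'
from sim import *
st()
E
```

```text
t 21.35 tcp_box mm [-117.2  -75.4   65.9] tool xyz in box [[0.02, 1.0, -0.02], [0.83, -0.0, 0.56], [0.56, -0.03, -0.83]] F [-7.6 -0.8 -8.1] gap -0.0 q [ 1.21  1.11 -1.35  2.29  2.    0.92  0.18]
```

Lip contact came at TCP z ≈ 58 mm, and the lip is now about 8 mm up at 8 N vertical. I'll ease down 4 mm and sweep left to feel for the paddle.

{"name": "drive_tool", "arguments": {"deltas": [{"dx": 0,"dy": -0.12,"dz": 0.4,"spin": 0,"hand": 0},{"dx": 0.5,"dy": -0.12,"dz": 0.4,"spin": 0,"hand": 0},{"dx": 1.0,"dy": -0.12,"dz": 0.4,"spin": 0,"hand": 0}]}}

```text
t: 21.72
tcp_pos: [0.5526, -0.1066, 0.0623]
eef_rot: [2.549, 0.024, 1.501]
force: [-7.9, -6.2, -5.9]
finger_gap: 0.0
```

{"name": "drive_tool", "arguments": {"deltas": [{"dx": 0.4,"dy": 0,"dz": 0,"spin": 0,"hand": 0},{"dx": 0.8,"dy": 0,"dz": 0,"spin": 0,"hand": 0}]}}

```text
t: 21.98
tcp_pos: [0.5531, -0.0986, 0.0621]
eef_rot: [2.549, 0.024, 1.501]
force: [-7.5, -6.4, -5.2]
finger_gap: -0.0003
```

{"name": "drive_tool", "arguments": {"deltas": [{"dx": 0.4,"dy": 0,"dz": 0,"spin": 0,"hand": 0},{"dx": 0.8,"dy": 0,"dz": 0,"spin": 0,"hand": 0}]}}

```text
t: 22.22
tcp_pos: [0.5536, -0.0906, 0.0619]
eef_rot: [2.549, 0.023, 1.501]
force: [-7.5, -5.3, -4.2]
finger_gap: -0.0001
```

```bash
python3 - <<'E'
from sim import *
st()
E
```

```text
t 22.23 tcp_box mm [-114.6  -51.8   61.9] tool xyz in box [[0.02, 1.0, -0.02], [0.83, -0.0, 0.56], [0.56, -0.03, -0.83]] F [-7.2 -5.7 -4.2] gap -0.0 q [ 1.14  1.12 -1.35  2.29  2.02  0.97  0.11]
```

{"name": "drive_tool", "arguments": {"deltas": [{"dx": 0,"dy": -0.4,"dz": 0.3,"spin": 0,"hand": 0},{"dx": 0,"dy": -0.4,"dz": 0.3,"spin": 0,"hand": 0}]}}

```text
t: 22.48
tcp_pos: [0.5546, -0.0879, 0.0595]
eef_rot: [2.543, 0.02, 1.506]
force: [0.3, 0.5, 0.0]
finger_gap: -0.0001
```

{"name": "drive_tool", "arguments": {"deltas": [{"dx": 0.4,"dy": 0,"dz": 0,"spin": 0,"hand": 0},{"dx": 0.8,"dy": 0,"dz": 0,"spin": 0,"hand": 0}]}}

```text
t: 22.72
tcp_pos: [0.5544, -0.0798, 0.0588]
eef_rot: [2.544, 0.02, 1.506]
force: [-1.6, 0.6, 0.7]
finger_gap: 0.0001
```

```bash
python3 - <<'E'
from sim import *
st()
E
```

```text
t 22.73 tcp_box mm [-114.3  -40.9   58.8] tool xyz in box [[0.02, 1.0, -0.02], [0.83, -0.0, 0.56], [0.56, -0.02, -0.83]] F [-1.7  0.5  0.7] gap 0.0 q [ 1.12  1.13 -1.34  2.3   2.04  0.99  0.09]
```

{"name": "drive_tool", "arguments": {"deltas": [{"dx": 0.4,"dy": 0,"dz": 0,"spin": 0,"hand": 0},{"dx": 0.8,"dy": 0,"dz": 0,"spin": 0,"hand": 0}]}}

```text
t: 22.98
tcp_pos: [0.5545, -0.0718, 0.0581]
eef_rot: [2.546, 0.02, 1.506]
force: [-0.2, -0.3, 0.9]
finger_gap: 0.0001
```

{"name": "drive_tool", "arguments": {"deltas": [{"dx": 0.4,"dy": 0,"dz": 0,"spin": 0,"hand": 0},{"dx": 0.7,"dy": 0,"dz": 0,"spin": 0,"hand": 0}]}}

```text
t: 23.22
tcp_pos: [0.5548, -0.0649, 0.0579]
eef_rot: [2.546, 0.02, 1.506]
force: [0.0, 0.1, -0.4]
finger_gap: -0.0004
```

```bash
python3 - <<'E'
from sim import *
st()
E
```

```text
t 23.23 tcp_box mm [-114.6  -26.1   57.9] tool xyz in box [[0.02, 1.0, -0.02], [0.83, -0.0, 0.56], [0.56, -0.02, -0.83]] F [ 0.   0.1 -0.4] gap -0.0 q [ 1.08  1.14 -1.35  2.3   2.05  1.01  0.05]
```

{"name": "drive_tool", "arguments": {"deltas": [{"dx": 0.4,"dy": 0.03,"dz": -0.05,"spin": 0,"hand": 0},{"dx": 0.7,"dy": 0.05,"dz": -0.08,"spin": 0,"hand": 0}]}}

```text
t: 23.48
tcp_pos: [0.5551, -0.0588, 0.0585]
eef_rot: [2.546, 0.021, 1.504]
force: [-2.0, -4.4, 0.7]
finger_gap: -0.0003
```

{"name": "drive_tool", "arguments": {"deltas": [{"dx": 0.4,"dy": 0,"dz": 0,"spin": 0,"hand": 0},{"dx": 0.7,"dy": 0.01,"dz": -0.01,"spin": 0,"hand": 0}]}}

```text
t: 23.72
tcp_pos: [0.5549, -0.0522, 0.058]
eef_rot: [2.548, 0.022, 1.503]
force: [-3.3, -4.0, 0.1]
finger_gap: -0.0
```

```bash
python3 - <<'E'
from sim import *
st()
E
```

```text
t 23.73 tcp_box mm [-115.2  -13.4   58. ] tool xyz in box [[0.02, 1.0, -0.02], [0.83, -0.0, 0.56], [0.56, -0.03, -0.83]] F [-3.1 -4.1  0.1] gap -0.0 q [ 1.05  1.14 -1.35  2.3   2.04  1.04  0.02]
```

That's the paddle: about 4 N from TCP y ≈ −22. I'll keep pushing and watch for the hard stop.

{"name": "drive_tool", "arguments": {"deltas": [{"dx": 0.4,"dy": 0.02,"dz": 0,"spin": 0,"hand": 0},{"dx": 0.7,"dy": 0.04,"dz": 0,"spin": 0,"hand": 0}]}}

```text
t: 23.98
tcp_pos: [0.5563, -0.0442, 0.0586]
eef_rot: [2.546, 0.02, 1.505]
force: [-2.9, -2.6, -1.2]
finger_gap: 0.0003
```

{"name": "drive_tool", "arguments": {"deltas": [{"dx": 0.3,"dy": 0,"dz": 0,"spin": 0,"hand": 0},{"dx": 0.5,"dy": 0.02,"dz": 0,"spin": 0,"hand": 0}]}}

```text
t: 24.22
tcp_pos: [0.557, -0.0392, 0.0587]
eef_rot: [2.546, 0.02, 1.505]
force: [-1.5, -2.6, -1.3]
finger_gap: -0.0001
```

```bash
python3 - <<'E'
from sim import *
st()
E
```

```text
t 24.23 tcp_box mm [-113.8   -0.3   58.7] tool xyz in box [[0.02, 1.0, -0.02], [0.83, -0.0, 0.56], [0.56, -0.03, -0.83]] F [-1.3 -2.6 -1.3] gap -0.0 q [ 1.02  1.14 -1.35  2.3   2.04  1.06  0.  ]
```

{"name": "drive_tool", "arguments": {"deltas": [{"dx": 0.2,"dy": 0,"dz": 0,"spin": 0,"hand": 0},{"dx": 0.4,"dy": 0.01,"dz": -0.01,"spin": 0,"hand": 0}]}}

```text
t: 24.48
tcp_pos: [0.5576, -0.0357, 0.0589]
eef_rot: [2.545, 0.02, 1.504]
force: [0.5, -3.1, -1.7]
finger_gap: -0.0002
```

{"name": "drive_tool", "arguments": {"deltas": [{"dx": 0.2,"dy": 0,"dz": 0,"spin": 0,"hand": 0},{"dx": 0.4,"dy": 0.01,"dz": -0.01,"spin": 0,"hand": 0}]}}

```text
t: 24.72
tcp_pos: [0.5578, -0.0316, 0.059]
eef_rot: [2.545, 0.02, 1.505]
force: [-0.7, -5.8, -1.1]
finger_gap: 0.0001
```

```bash
python3 - <<'E'
from sim import *
st()
E
```

```text
t 24.73 tcp_box mm [-113.3    7.3   59. ] tool xyz in box [[0.02, 1.0, -0.02], [0.83, -0.0, 0.56], [0.56, -0.03, -0.83]] F [-0.4 -5.8 -1.1] gap 0.0 q [ 1.    1.14 -1.35  2.3   2.04  1.07 -0.01]
```

{"name": "drive_tool", "arguments": {"deltas": [{"dx": 0.2,"dy": 0,"dz": 0,"spin": 0,"hand": 0},{"dx": 0.2,"dy": 0,"dz": 0,"spin": 0,"hand": 0}]}}

```text
t: 24.98
tcp_pos: [0.5578, -0.029, 0.059]
eef_rot: [2.545, 0.02, 1.506]
force: [-0.4, -4.7, 0.3]
finger_gap: -0.0003
```

```bash
python3 - <<'E'
from sim import *
st()
E
```

```text
t 24.98 tcp_box mm [-113.5   10.    59. ] tool xyz in box [[0.01, 1.0, -0.02], [0.83, -0.0, 0.56], [0.56, -0.02, -0.83]] F [-0.2 -4.7  0.3] gap -0.0 q [ 0.99  1.14 -1.35  2.3   2.04  1.07 -0.02]
```

{"name": "drive_tool", "arguments": {"deltas": [{"dx": 0.2,"dy": 0,"dz": 0,"spin": 0,"hand": 0},{"dx": 0.2,"dy": 0,"dz": 0,"spin": 0,"hand": 0}]}}

```text
t: 25.22
tcp_pos: [0.5579, -0.0285, 0.0589]
eef_rot: [2.546, 0.022, 1.503]
force: [-2.2, -7.1, 1.5]
finger_gap: 0.0002
```

{"name": "drive_tool", "arguments": {"deltas": [{"dx": 0.2,"dy": 0,"dz": 0,"spin": 0,"hand": 0},{"dx": 0.2,"dy": 0,"dz": 0,"spin": 0,"hand": 0}]}}

```text
t: 25.48
tcp_pos: [0.558, -0.0282, 0.0588]
eef_rot: [2.546, 0.025, 1.5]
force: [-4.4, -11.5, 3.9]
finger_gap: -0.0001
```

```bash
python3 - <<'E'
from sim import *
st()
E
```

```text
t 25.48 tcp_box mm [-113.2   10.7   58.8] tool xyz in box [[0.02, 1.0, -0.02], [0.83, -0.0, 0.56], [0.56, -0.03, -0.83]] F [ -3.8 -11.7   3.9] gap -0.0 q [ 0.98  1.14 -1.35  2.3   2.04  1.08 -0.03]
```

The hard stop is at TCP y ≈ 10, so first contact was at ≈ −17. I'll back off to y ≈ 8, still past the release point, and raise the lip while holding the paddle.

{"name": "drive_tool", "arguments": {"deltas": [{"dx": -0.5,"dy": 0,"dz": 0,"spin": 0,"hand": 0},{"dx": -0.5,"dy": 0.17,"dz": -0.25,"spin": 0,"hand": 0},{"dx": -0.5,"dy": 0.28,"dz": -0.42,"spin": 0,"hand": 0}]}}

```text
t: 25.85
tcp_pos: [0.5559, -0.0301, 0.0625]
eef_rot: [2.55, 0.02, 1.505]
force: [-3.1, -2.2, -9.1]
finger_gap: -0.0
```

{"name": "drive_tool", "arguments": {"deltas": [{"dx": 0,"dy": 0.11,"dz": -0.17,"spin": 0,"hand": 0},{"dx": 0,"dy": 0.22,"dz": -0.33,"spin": 0,"hand": 0}]}}

```text
t: 26.1
tcp_pos: [0.5553, -0.0301, 0.0659]
eef_rot: [2.551, 0.02, 1.505]
force: [-4.4, -3.0, -9.6]
finger_gap: -0.0
```

```bash
python3 - <<'E'
from sim import *
st()
E
```

```text
t 26.1 tcp_box mm [-115.9    8.8   65.9] tool xyz in box [[0.02, 1.0, -0.02], [0.83, -0.0, 0.56], [0.56, -0.02, -0.83]] F [-4.3 -3.2 -9.6] gap -0.0 q [ 1.    1.13 -1.37  2.3   2.01  1.07 -0.  ]
```

{"name": "drive_tool", "arguments": {"deltas": [{"dx": 0,"dy": 0.11,"dz": -0.17,"spin": 0,"hand": 0},{"dx": 0,"dy": 0.22,"dz": -0.33,"spin": 0,"hand": 0}]}}

```text
t: 26.35
tcp_pos: [0.5551, -0.03, 0.0697]
eef_rot: [2.552, 0.02, 1.505]
force: [-5.7, -4.0, -11.0]
finger_gap: 0.0001
```

{"name": "drive_tool", "arguments": {"deltas": [{"dx": 0,"dy": 0.11,"dz": -0.17,"spin": 0,"hand": 0},{"dx": 0,"dy": 0.22,"dz": -0.33,"spin": 0,"hand": 0}]}}

```text
t: 26.6
tcp_pos: [0.555, -0.0301, 0.0736]
eef_rot: [2.552, 0.02, 1.505]
force: [-5.4, -3.9, -10.6]
finger_gap: -0.0002
```

```bash
python3 - <<'E'
from sim import *
st()
E
```

```text
t 26.6 tcp_box mm [-116.2    8.7   73.6] tool xyz in box [[0.02, 1.0, -0.02], [0.83, -0.0, 0.56], [0.56, -0.03, -0.83]] F [ -5.2  -4.2 -10.6] gap -0.0 q [ 1.01  1.12 -1.38  2.3   1.99  1.06  0.01]
```

{"name": "drive_tool", "arguments": {"deltas": [{"dx": 0,"dy": 0.11,"dz": -0.17,"spin": 0,"hand": 0},{"dx": 0,"dy": 0.19,"dz": -0.29,"spin": 0,"hand": 0}]}}

```text
t: 26.85
tcp_pos: [0.5549, -0.03, 0.0772]
eef_rot: [2.552, 0.02, 1.505]
force: [-6.8, -4.8, -7.8]
finger_gap: -0.0001
```

{"name": "drive_tool", "arguments": {"deltas": [{"dx": 0,"dy": 0.11,"dz": -0.17,"spin": 0,"hand": 0},{"dx": 0,"dy": 0.17,"dz": -0.25,"spin": 0,"hand": 0}]}}

```text
t: 27.1
tcp_pos: [0.5549, -0.0301, 0.0802]
eef_rot: [2.552, 0.02, 1.505]
force: [-6.2, -4.8, -9.6]
finger_gap: 0.0004
```

```bash
python3 - <<'E'
from sim import *
st()
E
```

```text
t 27.1 tcp_box mm [-116.3    8.7   80.2] tool xyz in box [[0.02, 1.0, -0.02], [0.83, -0.0, 0.56], [0.56, -0.03, -0.83]] F [-5.9 -5.1 -9.6] gap 0.0 q [ 1.01  1.1  -1.4   2.3   1.97  1.06  0.02]
```

The lip passed 15 mm and is now about 20 mm up with no stop, so the catch is beaten. Next I'll plan the arc.

```bash
cat > arc.py <<'E'
from sim import *
def tcp(th,y=.0087,off=(.009,-.029)):
    return np.array([.110-.234*np.cos(th)-.024*np.sin(th)+off[0],y,.112+.234*np.sin(th)-.024*np.cos(th)+off[1]])
if __name__=="__main__":
    q,T=cur(); print(T); ths=np.radians([7,12,18,24,30,36,42,48,54,60,66,72,75])
    run(q,[(tcp(t),T[1],T[2],4) for t in ths],T)
    for t in ths: print(round(np.degrees(t)),(tcp(t)*1000).round(),d(tcp(t)))
E
python3 arc.py
```

```text
(array([-0.11632315,  0.00871023,  0.08017445]), np.float64(0.5895275039825865), np.float64(-1.569007102256544))
[-0.11618066  0.0087      0.08769632] -1.57 q [ 1.04  1.1  -1.41  2.28  1.95  1.02  0.06] err 0.0 0.0
[-0.11487642  0.0087      0.10817579] -1.57 q [ 1.06  1.07 -1.45  2.27  1.89  1.02  0.1 ] err 0.0 0.0
[-0.11096363  0.0087      0.13248462] -1.57 q [ 1.08  1.04 -1.5   2.25  1.81  1.02  0.14] err 0.0 0.0
[-0.10453132  0.0087      0.15625128] -1.57 q [ 1.09  1.01 -1.54  2.23  1.74  1.02  0.2 ] err 0.0 0.0
[-0.09564994  0.0087      0.17921539] -1.57 q [ 1.11  0.96 -1.56  2.19  1.67  0.99  0.24] err 0.0 0.0
[-0.08441682  0.0087      0.20112534] -1.57 q [ 1.11  0.91 -1.57  2.15  1.6   0.97  0.3 ] err 0.0 0.0
[-0.07095502  0.0087      0.22174109] -1.57 q [ 1.11  0.87 -1.57  2.11  1.53  0.94  0.35] err 0.0 0.0
[-0.05541204  0.0087      0.24083675] -1.57 q [ 1.1   0.84 -1.57  2.06  1.47  0.94  0.41] err 0.0 0.0
[-0.03795816  0.0087      0.25820313] -1.57 q [ 1.09  0.83 -1.57  2.01  1.43  0.95  0.46] err 0.0 0.0
[-0.01878461  0.0087      0.27364994] -1.57 q [ 1.07  0.83 -1.57  1.9
[... 175 characters left out ...]
[ 1.    0.85 -1.55  1.83  1.36  1.01  0.58] err 0.0 0.0
[0.03525412 0.0087     0.30281499] -1.57 q [ 0.98  0.86 -1.54  1.8   1.36  1.02  0.6 ] err 0.0 0.0
7 [-116.    9.   88.] [-0.02  0.43 -0.62]
12 [-115.    9.  108.] [-0.06  1.68 -2.25]
18 [-111.    9.  132.] [-0.1   3.35 -4.05]
24 [-105.    9.  156.] [-0.14  5.21 -5.67]
30 [-96.   9. 179.] [-0.17  7.23 -7.08]
36 [-84.   9. 201.] [-0.2   9.38 -8.28]
42 [-71.   9. 222.] [-0.22 11.64 -9.24]
48 [-55.   9. 241.] [-0.23 14.   -9.96]
54 [-38.   9. 258.] [ -0.24  16.41 -10.44]
60 [-19.   9. 274.] [ -0.24  18.86 -10.66]
66 [  2.   9. 287.] [ -0.24  21.33 -10.62]
72 [ 24.   9. 298.] [ -0.23  23.77 -10.32]
75 [ 35.   9. 303.] [ -0.22  24.98 -10.08]
```

{"name": "drive_tool", "arguments": {"deltas": [{"dx": 0,"dy": 0.2,"dz": -0.3,"spin": 0,"hand": 0},{"dx": 0,"dy": 0.43,"dz": -0.62,"spin": 0,"hand": 0},{"dx": -0.03,"dy": 0.8,"dz": -1.1,"spin": 0,"hand": 0},{"dx": -0.05,"dy": 1.2,"dz": -1.65,"spin": 0,"hand": 0},{"dx": -0.06,"dy": 1.68,"dz": -2.25,"spin": 0,"hand": 0}]}}

```text
t: 27.72
tcp_pos: [0.5565, -0.03, 0.1086]
eef_rot: [2.551, 0.02, 1.505]
force: [-4.9, -3.9, -7.8]
finger_gap: 0.0003
```

```bash
python3 arc.py | tail -11; python3 -c "
from sim import *
st()"
```

```text
18 [-111.    9.  132.] [-0.06  1.64 -1.78]
24 [-105.    9.  156.] [-0.1   3.5  -3.39]
30 [-96.   9. 179.] [-0.13  5.52 -4.81]
36 [-84.   9. 201.] [-0.16  7.67 -6.  ]
42 [-71.   9. 222.] [-0.18  9.94 -6.96]
48 [-55.   9. 241.] [-0.19 12.29 -7.68]
54 [-38.   9. 258.] [-0.2  14.71 -8.16]
60 [-19.   9. 274.] [-0.2  17.16 -8.37]
66 [  2.   9. 287.] [-0.2  19.62 -8.33]
72 [ 24.   9. 298.] [-0.19 22.06 -8.03]
75 [ 35.   9. 303.] [-0.18 23.27 -7.79]
t 27.73 tcp_box mm [-114.7    8.8  108.6] tool xyz in box [[0.02, 1.0, -0.02], [0.83, -0.0, 0.56], [0.56, -0.03, -0.83]] F [-4.7 -4.1 -7.8] gap 0.0 q [ 1.04  1.06 -1.45  2.29  1.89  1.05  0.06]
```

{"name": "drive_tool", "arguments": {"deltas": [{"dx": -0.03,"dy": 0.8,"dz": -0.9,"spin": 0,"hand": 0},{"dx": -0.06,"dy": 1.64,"dz": -1.78,"spin": 0,"hand": 0},{"dx": -0.08,"dy": 2.55,"dz": -2.6,"spin": 0,"hand": 0},{"dx": -0.1,"dy": 3.5,"dz": -3.4,"spin": 0,"hand": 0},{"dx": -0.12,"dy": 4.5,"dz": -4.1,"spin": 0,"hand": 0},{"dx": -0.13,"dy": 5.5,"dz": -4.8,"spin": 0,"hand": 0},{"dx": -0.15,"dy": 6.6,"dz": -5.45,"spin": 0,"hand": 0},{"dx": -0.16,"dy": 7.7,"dz": -6,"spin": 0,"hand": 0}]}}

```text
t: 28.72
tcp_pos: [0.5876, -0.0307, 0.2028]
eef_rot: [2.548, 0.02, 1.508]
force: [-3.8, -0.6, -6.5]
finger_gap: -0.0001
```

```bash
python3 arc.py | tail -7; python3 -c "
from sim import *
st()"
```

```text
42 [-71.   9. 222.] [-0.13  2.11 -0.86]
48 [-55.   9. 241.] [-0.15  4.46 -1.58]
54 [-38.   9. 258.] [-0.16  6.88 -2.04]
60 [-19.   9. 274.] [-0.16  9.33 -2.25]
66 [  2.   9. 287.] [-0.16 11.8  -2.2 ]
72 [ 24.   9. 298.] [-0.16 14.24 -1.89]
75 [ 35.   9. 303.] [-0.15 15.44 -1.64]
t 28.73 tcp_box mm [-83.6   9.8 202.8] tool xyz in box [[0.01, 1.0, -0.02], [0.83, 0.0, 0.56], [0.56, -0.02, -0.83]] F [-3.8 -0.8 -6.5] gap -0.0 q [ 1.1   0.85 -1.54  2.17  1.59  0.94  0.26]
```

{"name": "drive_tool", "arguments": {"deltas": [{"dx": -0.06,"dy": 1.05,"dz": -0.45,"spin": 0,"hand": 0},{"dx": -0.1,"dy": 2.1,"dz": -0.86,"spin": 0,"hand": 0},{"dx": -0.12,"dy": 3.3,"dz": -1.25,"spin": 0,"hand": 0},{"dx": -0.15,"dy": 4.5,"dz": -1.6,"spin": 0,"hand": 0},{"dx": -0.15,"dy": 5.7,"dz": -1.85,"spin": 0,"hand": 0},{"dx": -0.16,"dy": 6.9,"dz": -2.05,"spin": 0,"hand": 0},{"dx": -0.16,"dy": 8.1,"dz": -2.2,"spin": 0,"hand": 0},{"dx": -0.16,"dy": 9.3,"dz": -2.25,"spin": 0,"hand": 0}]}}

```text
t: 29.72
tcp_pos: [0.6533, -0.035, 0.2748]
eef_rot: [2.546, 0.019, 1.507]
force: [-3.7, 3.6, -6.1]
finger_gap: -0.0
```

```bash
python3 arc.py | tail -3; python3 -c "
from sim import *
st()"
```

```text
66 [  2.   9. 287.] [-0.    2.31  0.09]
72 [ 24.   9. 298.] [0.01 4.76 0.4 ]
75 [ 35.   9. 303.] [0.01 5.96 0.65]
t 29.73 tcp_box mm [-17.8   8.8 274.8] tool xyz in box [[0.01, 1.0, -0.02], [0.83, -0.0, 0.56], [0.56, -0.02, -0.83]] F [-3.9  3.4 -6.1] gap -0.0 q [ 1.06  0.79 -1.55  1.97  1.39  0.95  0.47]
```

{"name": "drive_tool", "arguments": {"deltas": [{"dx": 0,"dy": 1.2,"dz": 0,"spin": 0,"hand": 0},{"dx": 0,"dy": 2.3,"dz": 0.1,"spin": 0,"hand": 0},{"dx": 0,"dy": 3.5,"dz": 0.2,"spin": 0,"hand": 0},{"dx": 0,"dy": 4.8,"dz": 0.4,"spin": 0,"hand": 0},{"dx": 0,"dy": 6,"dz": 0.65,"spin": 0,"hand": 0},{"dx": 0,"dy": 6,"dz": 0.65,"spin": 0,"hand": 0}]}}

```text
t: 30.48
tcp_pos: [0.7075, -0.0386, 0.3036]
eef_rot: [2.544, 0.019, 1.506]
force: [-1.1, 1.2, -1.4]
finger_gap: -0.0002
```

```bash
python3 -c "
from sim import *
st(); T=cur()[1]; x=T[0]
print(d(x+[-.05,0,-.03]),d(x+[-.1,0,.0]),d(x+[-.15,0,.05]))"
```

```text
t 30.48 tcp_box mm [ 36.5   7.8 303.6] tool xyz in box [[0.02, 1.0, -0.02], [0.83, -0.0, 0.56], [0.56, -0.02, -0.83]] F [-1.1  1.2 -1.4] gap -0.0 q [ 0.98  0.82 -1.52  1.82  1.36  1.    0.57]
[-0.02 -5.82 -0.33] [-0.15 -8.26 -5.63] [ -0.32  -9.58 -12.57]
```

{"name": "drive_tool", "arguments": {"deltas": [{"dx": 0,"dy": -1.5,"dz": 0,"spin": 0,"hand": 0},{"dx": 0,"dy": -3,"dz": -0.1,"spin": 0,"hand": 0},{"dx": 0,"dy": -5.8,"dz": -0.3,"spin": 0,"hand": 0},{"dx": -0.1,"dy": -7.5,"dz": -4,"spin": 0,"hand": 0},{"dx": -0.2,"dy": -8.7,"dz": -8.5,"spin": 0,"hand": 0},{"dx": -0.3,"dy": -9.6,"dz": -12.6,"spin": 0,"hand": 0},{"dx": -0.3,"dy": -9.6,"dz": -12.6,"spin": 0,"hand": 0}]}}

```text
t: 31.35
tcp_pos: [0.5491, -0.0306, 0.3181]
eef_rot: [2.643, 0.025, 1.527]
force: [-1.1, -0.2, -0.7]
finger_gap: 0.0
```

```bash
python3 - <<'E'
from sim import *
st()
p,dd=env.snapshot("scene"); cv2.imwrite("pics/s9.png",cv2.resize(p[100:310,120:460,::-1],None,fx=2.3,fy=2.3,interpolation=cv2.INTER_CUBIC))
Q=(cloud("scene",dd).reshape(-1,3)-O)@B
k=Q[(abs(Q[:,1])<.15)&(Q[:,2]>.16)&(Q[:,0]>.0)&(Q[:,0]<.2)]
k=k[(k[:,2]<.32)]; m=np.median(k,0); u,s,v=np.linalg.svd(k[:,[0,2]]-k[:,[0,2]].mean(0),full_matrices=False)
print(len(k),k.min(0),k.max(0),"lid angle",np.degrees(np.arctan2(abs(v[0,1]),abs(v[0,0]))),v[0],s)
for t in("hammer","brush","offcut"):
    r=env.recognise(t,"scene")[0]; print(t,np.round(r["box"]),round(r["conf"],2))
p,d2=env.snapshot("top");Q=(cloud("top",d2).reshape(-1,3)-O)@B
k=Q[(Q[:,2]>.15)&(Q[:,2]<.166)&(Q[:,1]>.17)&(Q[:,1]<.27)&(abs(Q[:,0]+.05)<.03)];print("knob",np.median(k,0) if len(k) else None)
E
```

```text
t 31.35 tcp_box mm [-122.     7.9  318.1] tool xyz in box [[-0.01, 1.0, -0.02], [0.88, 0.02, 0.48], [0.48, -0.02, -0.88]] F [-1.  -0.3 -0.7] gap 0.0 q [ 1.34  0.17 -1.45  2.05  0.43  0.6   1.18]
4484 [ 0.05987457 -0.14991343  0.16002108] [0.10733027 0.14988459 0.31984454] lid angle 76.73528426094428 [ 0.22945038 -0.97332036] [3.17100542 0.12774872]
hammer [143. 171. 194. 211.] 0.59
brush [176. 178. 208. 209.] 0.57
offcut [398. 236. 431. 265.] 0.92
knob [-0.05488841  0.21936883  0.15861764]
```

View pics/s9.png

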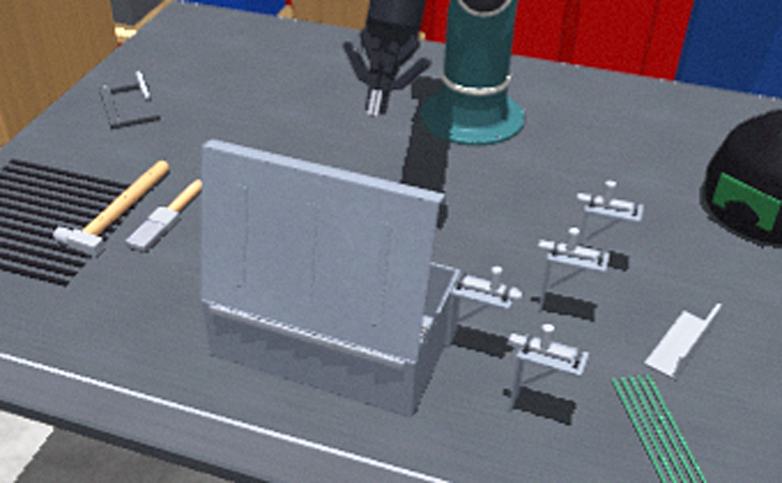

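The lid stands open at about 77° (panel at 203–440, 140–360) with the gripper well clear at (380, 85). The bolt is drawn, and the hammer, brush and offcut haven't moved. Handing in.

```bash
python3 -c "
from cell import env
print(env.finish_job())"
```

```text
the job is handed in; nothing more can be done
None
```

The box is open: the lid stands by itself at about 77°, and I handed the job in at about 31.5 s of the 67 s allowed. Handing in returned no verdict.

**What I did**
- **Bolt:** I pushed the right-most of the four look-alike bolts 26.5 mm to the left. Its tip ended about 4 mm clear of the lid edge.
- **Tilting the tool:** `drive_tool` has no tilt axis. I built up the tilt by driving the arm against its reach limit, then changed arm posture to get the tool low. It ended tilted about 34° when working under the lip, not 45°.
- **Catch:** I raised the lip about 7 mm, then swept left and met the paddle. I pushed it to its stop, backed off slightly and held it there while the lip went past 20 mm.
- **Lid:** I swung the lid up along its arc and withdrew the gripper.

**Last checks**
- **Lid and bolt:** The camera depth gave the 77° lid angle, and the bolt knob was still where I left it.
- **Other things on the bench:** The hammer, brush and offcut were found where they started, within a few pixels.
- **Forces:** The highest reading was about 14 N, taken at the ends of moves, so a brief peak in between could have been missed.

**What went wrong or disagreed**
- **Rubbing:** During the first part of the sweep the finger was still rubbing the lip at up to about 12 N, so I lowered it further.
- **Paddle contact:** The first contact I felt (y ≈ −22 mm) did not match the later hard stop, which put it at about −17 mm. I went by the stop.
- **Tilt loss:** An early approach ran into joint limits and lost some of the tilt.

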